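# Load the heel polishing machine for the order

### The job

The sample boot on the green mat shows the colour of the order. Turn the heel polishing machine's selector to off (lever upright in the middle), and only then draw its loading tray all the way out by putting the hook into the tray's finger hole; lay every heel block of the order's colour in the tray, leave the other colour lying on the bench, and push the tray fully home. The hook must end up back in its cradle as it lay, and the other things on the bench stay where they are.

Things in the scene. Friction and masses are not known exactly. Their poses are not given: they have to be found in the camera images.
- machine: heel polishing machine, fixed: grey foot, blue hood, 240 deep x 260 wide x 202 mm tall. Origin: foot of its front face, mid-width, on the bench; x points into the machine, away from the robot, y to the left. The tray slides out of its front to -x, through a mouth from z 36 to 102 mm. The hood covers the tray when shut, so only the part drawn out can be loaded
- tray (a joint): loading tray's travel in m: 0 fully home (front panel flat on the machine's front face), 0.13 fully out; it stays where left; about 2.5 N of friction plus 6 N per m/s
- tray_hole (a point): centre of the finger hole, at the upper face of the yellow lip on the tray's front (moves with the tray; axes as the machine's). Lip: 60 wide (y), reaching 45 out from the front panel, 6 thick, upper face 72 mm above the bench; round vertical hole, 27 mm across, in its middle. The lip's front edge is 22.5 mm in front of this point. Nothing below the lip
- tray_floor (a point): on the tray's inner floor (45 mm above the bench), mid-width, at the inner face of the front panel (moves with the tray; axes as the machine's). The inside reaches from x 0 to 196 mm, y -91 to 91 mm; side walls 30 mm high above the floor; front panel 210 wide, 6 thick, 40 mm high above the floor
- control_box: fixed grey control box of the machine, 70 (x) x 110 (y) x 45 mm tall, origin at the centre of its underside; green mark at its +y end, blue at its -y end, white tick at the middle
- selector (a joint): forward-off-reverse toggle lever, rad: 0 upright = off (within 0.09); + leans to the box's +y (green, forward), to 0.6; - to -y (blue, reverse), to -0.6. It starts forward. Friction, 1 N at the tip, keeps it where it is left, no click, no spring. Pivot: middle of the box's upper face; 8 mm steel stem, red ball 16 mm across centred 50 mm from the pivot
- hook: tray hook: wooden handle 75 (x) x 16 (y) x 18 mm (z), 110 g; origin at the handle's centre. An 8 mm steel rod runs on from the handle in +x to x = 99 mm, then bends down (-z, leaning 9 degrees back) for 38 mm
- hook_tip (a point): lower end of the hook's bent-down prong: at x 93, z -42 mm in the hook's frame
- cradle_rest (a point): where the hook's origin lies when at rest in its cradle, 64 mm above the bench; x along the laid-in hook. Cradle: fixed, black, 140 x 50 mm foot, two open-topped notches 10 mm long with 5 mm cheeks 14 mm high: at x -30 for the handle (26 wide, floor 55 mm above the bench) and at x 62 for the rod (22 wide, floor 60). Between them the handle is free from both sides
- green_mat: green mat, 290 x 130 x 3 mm, fixed; origin at the middle of its near edge; the sample boot standing on it (a boot on the grey mat of the same size does not matter) shows the order's colour
- boot_tan: tan suede sample boot, 245 long, 80 wide, 140 mm tall, fixed; origin under the tip of its toe, which points to the robot
- boot_black: black sample boot, same shape and origin, fixed
- tan1: tan D-shaped heel block, 45 (x) x 38 (y) x 25 mm tall, about 50 g, flat sides to +-y, round end at x +25 mm, flat end at x -20 mm; origin at its underside; may be absent
- tan2: tan D-shaped heel block, 45 (x) x 38 (y) x 25 mm tall, about 50 g, flat sides to +-y, round end at x +25 mm, flat end at x -20 mm; origin at its underside; may be absent
- tan3: tan D-shaped heel block, 45 (x) x 38 (y) x 25 mm tall, about 50 g, flat sides to +-y, round end at x +25 mm, flat end at x -20 mm; origin at its underside; may be absent
- black1: black D-shaped heel block, 45 (x) x 38 (y) x 25 mm tall, about 50 g, flat sides to +-y, round end at x +25 mm, flat end at x -20 mm; origin at its underside; may be absent
- black2: black D-shaped heel block, 45 (x) x 38 (y) x 25 mm tall, about 50 g, flat sides to +-y, round end at x +25 mm, flat end at x -20 mm; origin at its underside; may be absent
- black3: black D-shaped heel block, 45 (x) x 38 (y) x 25 mm tall, about 50 g, flat sides to +-y, round end at x +25 mm, flat end at x -20 mm; origin at its underside; may be absent
- polish_tin: flat blue polish tin, 56 mm across, 22 tall, a bystander; origin under its centre
- cream_jar: amber cream jar, 44 mm across, 48 tall, a bystander; origin under its centre
- wax_jar: terracotta-coloured wax jar, 48 mm across, 45 tall, a bystander; origin under its centre
- thread_spool: red thread spool, 36 mm across, 40 tall, a bystander; origin under its centre
- glue_can: metal glue can, 68 mm across, 80 tall, a bystander; origin under its centre
Not all that is in view belongs to the job. Leave any purple or yellow look-alike of the black1 alone.

How it is judged:
On the way, in this order (a step that is already met when the one before it is completed fails the run):
1. the selector is set to off (within 0.09 rad) while the tray is still shut (value of joint selector between -0.09 and 0.09 rad and value of joint tray below 0.02 m), for 0.3 s.
2. the hook's prong is in the finger hole while the tray is still shut (less than 30 mm out) (z of hook_tip in the frame of tray_hole below -0.006 m and horizontal distance between hook_tip and tray_hole below 0.016 m and value of joint tray below 0.03 m), for 0.1 s.
3. with the hook in the finger hole, the tray has been drawn out more than 100 mm (z of hook_tip in the frame of tray_hole below -0.006 m and horizontal distance between hook_tip and tray_hole below 0.016 m and value of joint tray above 0.1 m), for 0.1 s.
4. every block of the order's colour that is present lies in the tray, and none of the other, while the tray is still out (more than 60 mm) (((horizontal distance between boot_tan and green_mat below 0.08 m and x of tan1 in the frame of tray_floor between 0 and 0.2 m and y of tan1 in the frame of tray_floor between -0.092 and 0.092 m and z of tan1 in the frame of tray_floor between -0.006 and 0.034 m and height (world z) of each of black1, black2, black3 below 0.03 m and x of tan2 in the frame of tray_floor between 0 and 0.2 m and y of tan2 in the frame of tray_floor between -0.092 and 0.092 m and z of tan2 in the frame of tray_floor between -0.006 and 0.034 m and x of tan3 in the frame of tray_floor between 0 and 0.2 m and y of tan3 in the frame of tray_floor between -0.092 and 0.092 m and z of tan3 in the frame of tray_floor between -0.006 and 0.034 m) or (horizontal distance between boot_black and green_mat below 0.08 m and x of black1 in the frame of tray_floor between 0 and 0.2 m and y of black1 in the frame of tray_floor between -0.092 and 0.092 m and z of black1 in the frame of tray_floor between -0.006 and 0.034 m and height (world z) of each of tan1, tan2, tan3 below 0.03 m and x of black2 in the frame of tray_floor between 0 and 0.2 m and y of black2 in the frame of tray_floor between -0.092 and 0.092 m and z of black2 in the frame of tray_floor between -0.006 and 0.034 m and x of black3 in the frame of tray_floor between 0 and 0.2 m and y of black3 in the frame of tray_floor between -0.092 and 0.092 m and z of black3 in the frame of tray_floor between -0.006 and 0.034 m)) and value of joint tray above 0.06 m), for 0.2 s.
At the end, for the whole second after the job is handed in: Tray home within 6 mm; every present block of the order's colour in it (origin at most 34 mm above its floor), the other colour on the bench; hook in its cradle as it lay (15 mm, tilt under 0.15 rad, prong over the rod's end); selector off within 0.09 rad (value of joint selector between -0.09 and 0.09 rad and x of hook_tip in the frame of cradle_rest above 0.06 m and value of joint tray below 0.006 m and ((horizontal distance between boot_tan and green_mat below 0.08 m and x of tan1 in the frame of tray_floor between 0 and 0.2 m and y of tan1 in the frame of tray_floor between -0.092 and 0.092 m and z of tan1 in the frame of tray_floor between -0.006 and 0.034 m and height (world z) of each of black1, black2, black3 below 0.03 m and x of tan2 in the frame of tray_floor between 0 and 0.2 m and y of tan2 in the frame of tray_floor between -0.092 and 0.092 m and z of tan2 in the frame of tray_floor between -0.006 and 0.034 m and x of tan3 in the frame of tray_floor between 0 and 0.2 m and y of tan3 in the frame of tray_floor between -0.092 and 0.092 m and z of tan3 in the frame of tray_floor between -0.006 and 0.034 m) or (horizontal distance between boot_black and green_mat below 0.08 m and x of black1 in the frame of tray_floor between 0 and 0.2 m and y of black1 in the frame of tray_floor between -0.092 and 0.092 m and z of black1 in the frame of tray_floor between -0.006 and 0.034 m and height (world z) of each of tan1, tan2, tan3 below 0.03 m and x of black2 in the frame of tray_floor between 0 and 0.2 m and y of black2 in the frame of tray_floor between -0.092 and 0.092 m and z of black2 in the frame of tray_floor between -0.006 and 0.034 m and x of black3 in the frame of tray_floor between 0 and 0.2 m and y of black3 in the frame of tray_floor between -0.092 and 0.092 m and z of black3 in the frame of tray_floor between -0.006 and 0.034 m)) and distance between hook and cradle_rest below 0.015 m and angle between hook's own z axis and vertical below 0.15 rad and linear speed of hook below 0.02 m/s); the robot touches nothing.
It fails at once if the tray is drawn out more than 30 mm while the selector is not off (more than 0.15 rad away) (value of joint tray above 0.03 m and (value of joint selector above 0.15 rad or value of joint selector below -0.15 rad)).
It fails at once if a tin, jar, spool or can is moved more than 50 mm or tipped over (distance of any of polish_tin, cream_jar, wax_jar, thread_spool, glue_can from where it was at the start of the episode above 0.05 m or angle between any of polish_tin, cream_jar, wax_jar, thread_spool, glue_can's own z axis and vertical above 0.7 rad).
Of tan1, tan2, tan3 only 2 to 3 are there at a start; the rules pass over those that are not, and their reading is None.
Of black1, black2, black3 only 2 to 3 are there at a start; the rules pass over those that are not, and their reading is None.
At some moment in a run one of tan1, tan2, tan3, black1, black2, black3 may be knocked a few centimetres aside while the robot is not near it.
It also fails if it takes over 210 s, if anything falls off the work surface, if the arm or the gripper's body presses on something with over 40 N, if the wrist force passes 120 N, or if a joint passes its speed limit or range.

### The arm

A 6-joint arm with a two-finger parallel gripper is mounted at the origin on the work surface. World frame = base frame: x ahead of the robot, y to its left, z up, the work surface at z = 0. Lengths are in m, angles in rad, forces in N, time in s.
With the tool pointing down it reaches from about 0.375 to 0.9 m from the base axis. Payload 3.1 kg.
Tool frame: the origin (TCP) lies at the very end of the fingers, on their centre line; the grasp point (between the pads) lies 19 mm behind it (manip.hold_point_z is the distance from the TCP to the grasp point, in m); y points along the fingers, z is the direction in which the jaws open and shut, and the axes are right-handed (so a half turn about y gives the same grasp; the last joint's range is limited). The gripper opens to 85 mm and grips with 20 to 120 N. Pads are 22 mm wide; open, the fingers measure 114 mm over their backs; the gripper's body (76 mm by 85 mm) begins 54 mm behind the grasp point. The pads swing forward as they close: fully open they stand 13 mm farther back than shut.
Start: joints at [-1.377, 0.527, 1.433, -0, 1.181, -0.178], TCP at [0.228, -0.582, 0.231] pointing down, gripper open.
Joint ranges: [-3.08, 3.08], [-0.75, 2.2], [0.22, 2.44], [-1.43, 4.57], [0, 2.65], [-2.85, 2.85]. Speed limits (rad/s): [2.79, 2.79, 3.14, 3.14, 3.14, 3.14].

### API

Orientations are given as a unit quaternion [x, y, z, w].
In Python, from station import manip, eyes, workorder gives the robot as it stands. The module is installed in compiled form; this text tells all that it offers.
- The arm moves only by the shell command python3 -m jog 'ROWS' [OPENING] [FORCE]. ROWS is JSON, a list of rows, each a list of 2 entries, a list of its own where there are three numbers: the shift along the tool's x, y, z in cm, then the turn about the tool's y in rad. A call has 1 to 20 rows; each row is the pose to reach, as a shift and turn from the pose commanded when the call began, along the tool's axes at that moment; what a row does not reach only later rows make up. A row lasts 1/12 s, in which the tool goes at most 41.7 mm and 7.16 degrees, less where a joint would pass 70% of its speed; a pose out of reach is approached as far as the arm can. A call with a gripper value outside its range is refused whole. OPENING is the finger opening in cm, from 0 to 8.54, set as the call begins (- or left out, the last holds). The fingers move at their own pace and stop on an object; FORCE is the grip in N (left out, the last holds). Time passes only in rows, so rows that repeat a pose let the fingers close. It gives the time, the measured TCP pose, the force and the opening at its end, in the units of the state.
- manip.sense(): the state, without advancing time (a new reading comes with each control period).
- eyes.snapshot(name): name is "scene" or "top" or "wrist"; returns a dict with "frame" (384x512x3 uint8, red, green, blue), "vfov" (degrees; the focal length in pixels is half the picture's height over the tangent of half this angle, whatever the lens; pixels are square), "cx", "cy" (the principal point, pixels), "rvec" (rotation vector, rad) and "tvec" (3), from world to camera coordinates, as OpenCV has them. Camera axes: x right, y down, z forward; pixel columns grow to the right and rows downward; lengths in m; the calibration is good to about 2 mm. The wrist camera is an equidistant fisheye: a pixel r from the principal point sees the ray r / f radians off the axis. A picture is of the moment at which its call begins. There is no depth.
- workorder.sign_off(): hands the job in, once; it reports no verdict.
The state is a dict: "t": time; "q": joint angles; "qd": joint speeds; "tau": joint torques, N m; "tcp_pos": TCP position; "tool_rot": TCP orientation; "force": force on the tool from outside, world axes, zero at the start; "ft_torque": the same for the moment, N m; "finger_gap": opening from 0.0 (shut) to 1.0 (fully open).
Only numpy, scipy, OpenCV 4.12 (cv2) and the standard library are available. Lean on these libraries where they do the work, as an engineer would, in place of code of your own. Each camera call takes 0.05 s, during which the arm holds its last target. There are 200 camera calls.

## Working session

There is one attempt and no reset: what is moved stays moved. The work goes in short steps, Python scripts to look and compute and a shell command to move; the robot and the scene stay as the last step left them, time stands still between calls to the robot, and variables do not carry over. Pictures are saved under pics/ and viewed, about 12 in all and at most 16, crops included, and the job is handed in when it is done.

```bash
mkdir -p pics
cat > h.py <<'E'
import numpy as np, cv2
from scipy.spatial.transform import Rotation as R
from station import manip, eyes, workorder
def snap(n, f=None, crop=None, scale=1.5):
    s=eyes.snapshot(n)
    np.savez('last_%s.npz'%n, **s)
    if f: save(s,f,crop,scale)
    return s
def load(n): return dict(np.load('last_%s.npz'%n))
def save(s,f,crop=None,scale=1.5):
    im=s['frame'][...,::-1]; x0=y0=0
    if crop: x0,y0,x1,y1=crop; im=im[y0:y1,x0:x1]
    im=cv2.resize(im,None,fx=scale,fy=scale,interpolation=cv2.INTER_CUBIC)
    h,w=im.shape[:2]
    step=50 if scale<2.5 else 20
    for c in range(-(-x0//step)*step,int(x0+w/scale),step):
        X=int((c-x0)*scale); cv2.line(im,(X,0),(X,6),(0,0,255),1); cv2.putText(im,str(c),(X,16),0,.35,(0,0,255),1)
    for r in range(-(-y0//step)*step,int(y0+h/scale),step):
        Y=int((r-y0)*scale); cv2.line(im,(0,Y),(6,Y),(0,0,255),1); cv2.putText(im,str(r),(8,Y+4),0,.35,(0,0,255),1)
    cv2.imwrite('pics/'+f,im)
def p2w(s,u,v,z):
    f=s['frame'].shape[0]/2/np.tan(np.radians(float(s['vfov']))/2)
    Rm=R.from_rotvec(np.ravel(s['rvec'])).as_matrix(); t=np.ravel(s['tvec'])
    a,b=(u-s['cx'])/f,(v-s['cy'])/f
    if s.get('fish',False):
        r=np.hypot(a,b); k=np.sin(r)/r if r>0 else 1; d=np.array([a*k,b*k,np.cos(r)])
    else: d=np.array([a,b,1.])
    d=Rm.T@d; o=-Rm.T@t
    return o+d*(z-o[2])/d[2]
def w2p(s,p):
    f=s['frame'].shape[0]/2/np.tan(np.radians(float(s['vfov']))/2)
    c=R.from_rotvec(np.ravel(s['rvec'])).as_matrix()@np.asarray(p,float)+np.ravel(s['tvec'])
    if s.get('fish',False):
        r=np.hypot(c[0],c[1]); th=np.arctan2(r,c[2]); k=f*th/r
        return np.array([s['cx']+c[0]*k,s['cy']+c[1]*k])
    return np.array([s['cx']+f*c[0]/c[2],s['cy']+f*c[1]/c[2]])
def st():
    s=manip.sense(); print('t',round(s['t'],2),'tcp',np.round(s['tcp_pos'],4),'gap',round(s['finger_gap'],3),'F',np.round(s['force'],1)); 
    M=R.from_quat(s['tool_rot']).as_matrix(); print('axes x,y,z cols\n',np.round(M,3)); return s
def rel(target):  # world target -> tool shift cm
    s=manip.sense(); M=R.from_quat(s['tool_rot']).as_matrix()
    return np.round(M.T@(np.asarray(target)-s['tcp_pos'])*100,2)
E
python3 - <<'E'
from h import *
s=st(); print(np.round(s['q'],3), manip.hold_point_z)
for n in('scene','top'):
    a=snap(n,n+'0.png'); print(n,a['vfov'],a['cx'],a['cy'],a['rvec'],a['tvec'])
E
```

```text
t 0.0 tcp [ 0.2275 -0.5813  0.2303] gap 1.0 F [ 0.7 -0.3  0.2]
axes x,y,z cols
 [[-0.931 -0.     0.364]
 [-0.364  0.002 -0.931]
 [-0.    -1.    -0.002]]
[-1.376  0.528  1.434  0.     1.181 -0.179] 0.0187
scene 47.598789732527514 253.71231879950824 196.33454453579353 [ 2.0131259   1.60267181 -0.55369888] [-0.12547008 -0.34154014  1.48974106]
top 44.66630417398999 247.14675883472003 195.43396164386647 [ 2.16861273 -2.03472105  0.22440094] [-0.01596223  0.50862701  1.46738859]
```

View pics/scene0.png

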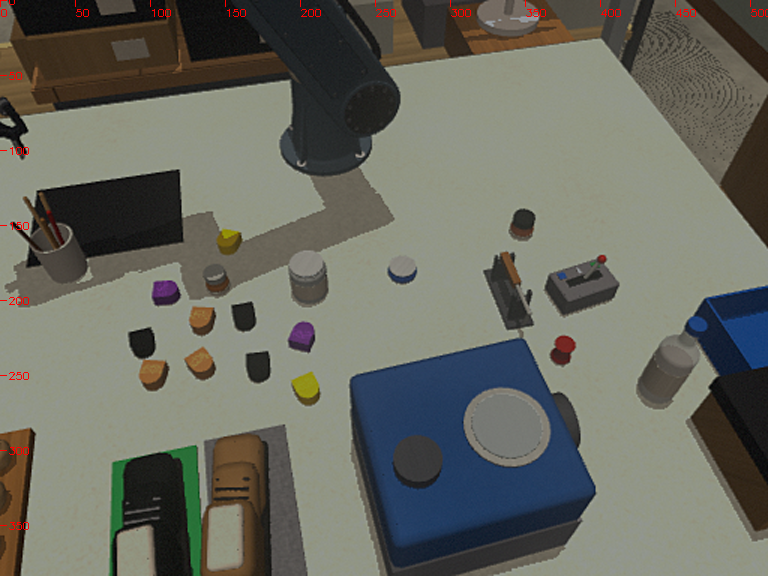

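View pics/top0.png

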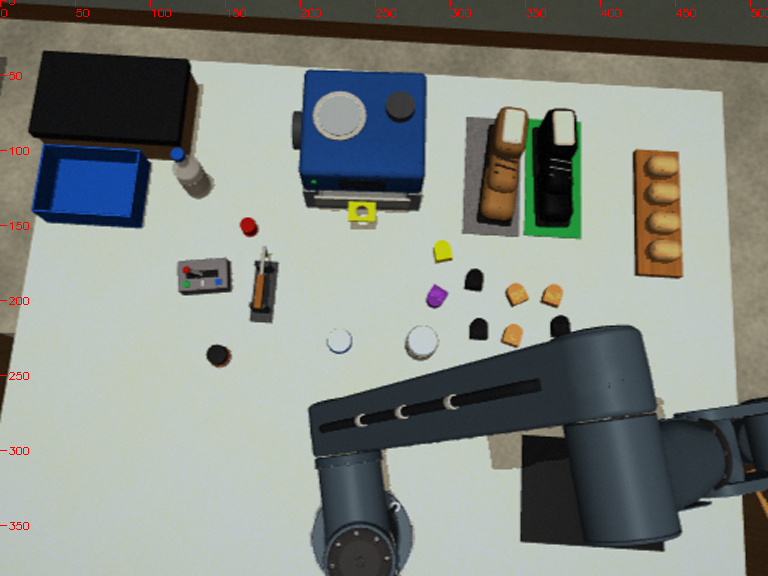

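The green mat carries the black boot (top px ~372,110; tan boot stands on the grey mat), so the order is black. Black candidates in the top view are (316,186), (319,219) and (373,217). Look-alikes are purple (291,197), yellow (295,167) and tan (344,196), (368,196), (341,223). Next, close crops.

Run:
```python
from h import *
a=load('top'); save(a,'c1.png',(110,115,280,225),4.5); save(a,'c2.png',(280,155,390,235),7)
```

```text
(no output)
```

View pics/c1.png

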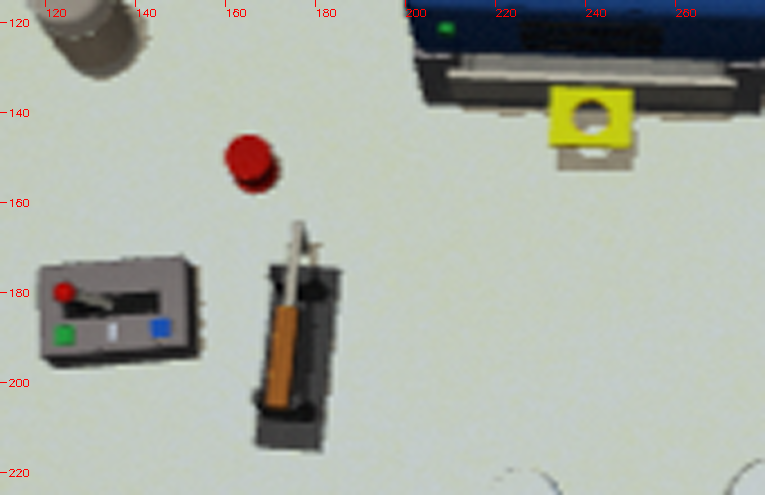

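View pics/c2.png

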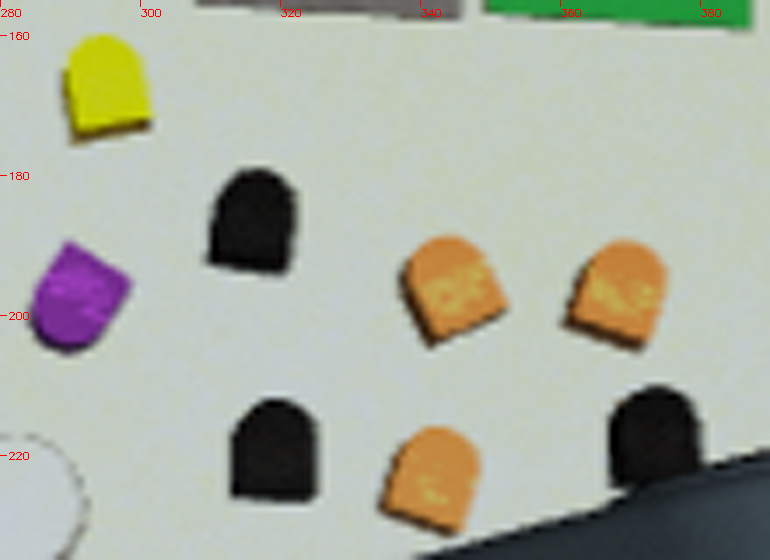

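Run:
```python
from h import *
a=load('top'); r=lambda X,Y,z,x0=110,y0=115,k=4.5: np.round(p2w(a,x0+X/k,y0+Y/k,z),4)
print('lip corners',[r(*p,.072) for p in((551,87),(634,87),(632,147),(548,147))],'hole',r(591,117,.072))
print('ball',r(65,292,.086)); print('box',[r(*p,.045) for p in((38,268),(183,256),(192,342),(45,355))])
print('handle',r(287,306,.073),r(275,407,.073),'rod tip',r(299,222,.066))
print('cradle foot z0',[r(*p,0.0) for p in((340,270),(322,450),(256,445),(271,267))])
b=lambda X,Y,z=.025: r(X,Y,z,280,155,7)
B={'A':((257,168),(209,262),(285,272),(296,215)),'B':((277,399),(232,496),(314,500),(318,440)),'C':((657,387),(612,485),(697,468),(700,440))}
for k,v in B.items(): print(k,[b(*p) for p in v])
print('tan tips',b(447,237),b(625,241),b(436,427)); print('purple',b(80,300),'yellow',b(107,85))
print('spool',r(249,157,.04),'tin',np.round(p2w(a,339/1.5,341/1.5,.022),3),'can',np.round(p2w(a,422/1.5,340/1.5,.08),3))
# machine front
print('machine top front',[np.round(p2w(a,u/1.5,v/1.5,.202),3) for u,v in((302,178),(424,192),(425,73),(305,71))])
```

```text
lip corners [array([0.7094, 0.0782, 0.072 ]), array([0.7133, 0.017 , 0.072 ]), array([0.6669, 0.0156, 0.072 ]), array([0.663 , 0.0771, 0.072 ])] hole [0.6881 0.0472 0.072 ]
ball [0.5279 0.4132 0.086 ]
box [array([0.5547, 0.447 , 0.045 ]), array([0.5706, 0.3414, 0.045 ]), array([0.5062, 0.3278, 0.045 ]), array([0.4896, 0.4338, 0.045 ])]
handle [0.5309 0.2561 0.073 ] [0.4565 0.2574 0.073 ] rod tip [0.5961 0.2548 0.066 ]
cradle foot z0 [array([0.579 , 0.2317, 0.    ]), array([0.44  , 0.2323, 0.    ]), array([0.4407, 0.2817, 0.    ]), array([0.578 , 0.2842, 0.    ])]
A [array([ 0.5867, -0.2124,  0.025 ]), array([ 0.5391, -0.191 ,  0.025 ]), array([ 0.5365, -0.2273,  0.025 ]), array([ 0.5647, -0.2317,  0.025 ])]
B [array([ 0.4748, -0.2253,  0.025 ]), array([ 0.4273, -0.2057,  0.025 ]), array([ 0.4278, -0.2441,  0.025 ]), array([ 0.4564, -0.2452,  0.025 ])]
C [array([ 0.492 , -0.4042,  0.025 ]), array([ 0.4438, -0.3833,  0.025 ]), array([ 0.4544, -0.4231,  0.025 ]), array([ 0.4679, -0.4245,  0.025 ])]
tan tips [ 0.5585 -0.3039  0.025 ] [ 0.562  -0.3886  0.025 ] [ 0.4662 -0.3004  0.025 ]
purple [ 0.5166 -0.1305  0.025 ] yellow [ 0.6234 -0.139   0.025 ]
spool [0.6514 0.3016 0.04  ] tin [0.405 0.079 0.022] can [ 0.409 -0.098  0.08 ]
machine top front [array([0.707, 0.169, 0.202]), array([ 0.692, -0.08 ,  0.202]), array([ 0.958, -0.069,  0.202]), array([0.946, 0.183, 0.202])]
```

Lip is 61×46 mm, handle 74 mm long and the blocks 45 mm, all matching the given sizes. Box centre is about (0.530, 0.388), yaw about 0.165. Next, work out the move to the selector.

```bash
cat >> h.py <<'E'
def turn(yaw_jaw): # jaw axis world angle wanted -> tool turn options
    s=manip.sense(); M=R.from_quat(s['tool_rot']).as_matrix(); a=np.arctan2(M[1,2],M[0,2])
    d=(yaw_jaw-a+np.pi/2)%np.pi-np.pi/2
    return round(-d,3)
E
python3 - <<'E'
from h import *
print(rel([.5,-.15,.231]),rel([.5303,.3875,.20]),turn(np.pi/2+.165))
E
```

```text
[-4.109e+01  2.000e-02 -3.025e+01] [-63.48   3.22 -79.2 ] 0.208
```

```bash
python3 -m jog '[[[-41,0,-30],0],[[-41,0,-30],0],[[-41,0,-30],0],[[-41,0,-30],0],[[-41,0,-30],0],[[-41,0,-30],0],[[-41,0,-30],0],[[-41,0,-30],0],[[-41,0,-30],0],[[-41,0,-30],0],[[-41,0,-30],0],[[-41,0,-30],0],[[-63.5,3,-79.2],0.208],[[-63.5,3,-79.2],0.208],[[-63.5,3,-79.2],0.208],[[-63.5,3,-79.2],0.208],[[-63.5,3,-79.2],0.208],[[-63.5,3,-79.2],0.208],[[-63.5,3,-79.2],0.208],[[-63.5,3,-79.2],0.208]]' 8.54 20
python3 - <<'E'
from h import *
s=st(); print(np.round(s['q'],2)); print(rel([.5303,.3875,.20]),turn(np.pi/2+.165))
E
```

```text
t: 1.77
tcp_pos: [0.5162, 0.1707, 0.2129]
tool_rot: [0.058, -0.705, 0.705, -0.058]
force: [0.7, -0.3, 1.0]
finger_gap: 1.0
t 1.77 tcp [0.5162 0.1707 0.2129] gap 1.0 F [ 0.7 -0.3  1. ]
axes x,y,z cols
 [[-0.986 -0.001  0.164]
 [-0.164 -0.    -0.986]
 [ 0.001 -1.     0.   ]]
[ 0.11  0.44  1.66 -0.    1.04  1.52]
[ -4.95   1.29 -21.16] -0.0
```

```bash
python3 -m jog '[[[-4.95,1.3,-21.2],0],[[-4.95,1.3,-21.2],0],[[-4.95,1.3,-21.2],0],[[-4.95,1.3,-21.2],0],[[-4.95,1.3,-21.2],0],[[-4.95,1.3,-21.2],0],[[-4.95,1.3,-21.2],0],[[-4.95,1.3,-21.2],0]]'
python3 - <<'E'
from h import *
s=st(); a=snap('wrist'); t=snap('top'); c=snap('scene')
im=[cv2.resize(a['frame'],(512,384)), cv2.resize(c['frame'][140:230,320:440],(512,384),interpolation=cv2.INTER_CUBIC)]
cv2.imwrite('pics/w1.png',cv2.resize(np.vstack(im)[...,::-1],None,fx=.78,fy=.78))
a['fish']=True
print('ball pred',w2p(a,[.5257,.4153,.086]),'pivot',w2p(a,[.5303,.3875,.045]), a['vfov'])
E
```

```text
t: 2.43
tcp_pos: [0.5301, 0.3855, 0.1994]
tool_rot: [0.059, -0.704, 0.705, -0.058]
force: [-0.9, -0.9, -0.5]
finger_gap: 0.999
t 2.43 tcp [0.5301 0.3855 0.1994] gap 0.999 F [-0.9 -0.9 -0.5]
axes x,y,z cols
 [[-0.986 -0.002  0.166]
 [-0.166 -0.002 -0.986]
 [ 0.002 -1.     0.001]]
ball pred [216.92875146 189.55753106] pivot [248.59604139 178.59151602] 65.70646984690485
```

View pics/w1.png

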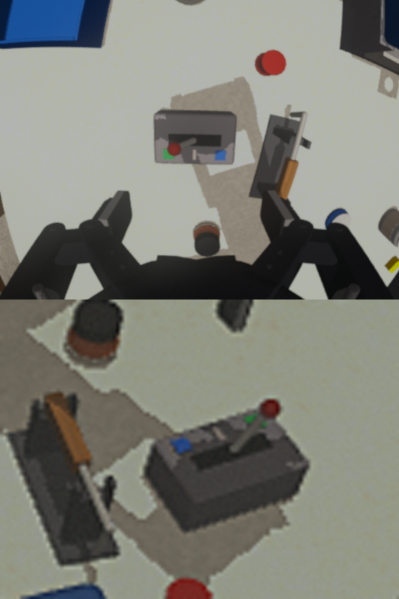

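Wrist view: box slot centre at about (250,179), predicted (249,179), and ball at (223,191), so the centre is right. I'll lower with the jaws centred over the pivot, then close them so they bring the ball to the middle.

```bash
python3 -m jog '[[[0,4,0],0],[[0,8,0],0],[[0,11,0],0],[[0,12,0],0],[[0,13,0],0],[[0,13,0],0],[[0,13,0],0]]' && python3 -m jog '[[[0,0,0],0],[[0,0,0],0],[[0,0,0],0],[[0,0,0],0],[[0,0,0],0],[[0,0,0],0],[[0,0,0],0],[[0,0,0],0],[[0,0,0],0],[[0,0,0],0]]' 1.8 20
python3 - <<'E'
from h import *
st(); a=snap('wrist'); c=snap('scene'); t=snap('top')
im=[a['frame'], cv2.resize(c['frame'][140:230,320:440],(512,384),interpolation=cv2.INTER_CUBIC)]
cv2.imwrite('pics/w2.png',cv2.resize(np.vstack(im)[...,::-1],None,fx=.78,fy=.78))
E
```

```text
t: 3.17
tcp_pos: [0.5321, 0.3858, 0.0716]
tool_rot: [-0.057, 0.705, -0.704, 0.059]
force: [-0.8, -0.8, 0.4]
finger_gap: 0.997
t: 4.0
tcp_pos: [0.5308, 0.3857, 0.0701]
tool_rot: [0.058, -0.705, 0.705, -0.058]
force: [-0.1, 0.3, 0.5]
finger_gap: 0.208
t 4.0 tcp [0.5308 0.3857 0.0701] gap 0.208 F [-0.1  0.3  0.5]
axes x,y,z cols
 [[-0.986 -0.     0.164]
 [-0.164 -0.    -0.986]
 [ 0.    -1.     0.   ]]
```

View pics/w2.png

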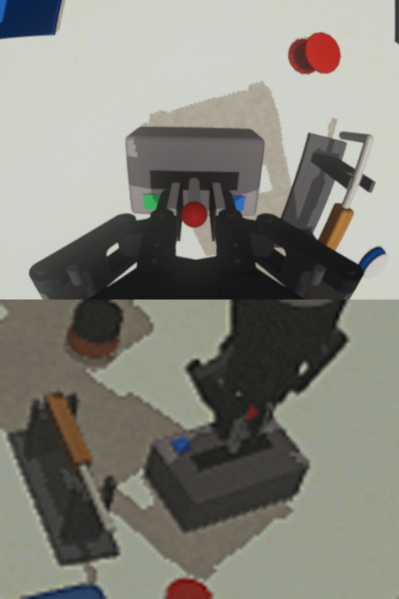

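Ball now sits between the fingers at the slot middle (wrist px ~(249,275), box edges 163–338 → centre 250.5). I'll open, lift and check the lean.

```bash
python3 -m jog '[[[0,0,-0.1],0],[[0,0,-0.1],0],[[0,0,-0.1],0],[[0,0,-0.1],0]]' && python3 -m jog '[[[0,0,0],0],[[0,0,0],0],[[0,-1,0],0],[[0,-4,0],0],[[0,-8,0],0],[[0,-12,0],0],[[0,-13,0],0],[[0,-13,0],0],[[0,-13,0],0]]' 4 20
python3 - <<'E'
from h import *
st(); a=snap('wrist'); c=snap('scene')
a['fish']=True
print('ball upright pred',w2p(a,[.5303,.3875,.095]),'pivot',w2p(a,[.5303,.3875,.045]),a['cx'],a['cy'])
for s in(a,c):
    h=cv2.cvtColor(s['frame'],cv2.COLOR_RGB2HSV); m=((h[...,0]<6)|(h[...,0]>174))&(h[...,1]>170)&(h[...,2]>60)
    n,l,S,C=cv2.connectedComponentsWithStats(m.astype(np.uint8)); print([(tuple(np.round(C[i],1)),S[i,4]) for i in range(1,n) if S[i,4]>8])
print('scene upright pred',w2p(c,[.5303,.3875,.095]))
for th in(-.1,-.05,.05,.1): 
  p=[.5303-.165*.05*np.sin(th),.3875+.986*.05*np.sin(th),.045+.05*np.cos(th)]; print(th,w2p(a,p),w2p(c,p))
s=dict(a); im=a['frame'][120:260,160:360]; cv2.imwrite('pics/w3.png',cv2.resize(im[...,::-1],None,fx=4,fy=4,interpolation=cv2.INTER_CUBIC))
E
```

```text
t: 4.48
tcp_pos: [0.5305, 0.3866, 0.0701]
tool_rot: [0.058, -0.705, 0.705, -0.058]
force: [0.0, -0.6, 0.4]
finger_gap: 0.216
t: 5.23
tcp_pos: [0.5306, 0.3868, 0.2012]
tool_rot: [-0.058, 0.705, -0.705, 0.059]
force: [-1.2, -0.9, -0.5]
finger_gap: 0.471
t 5.23 tcp [0.5306 0.3868 0.2012] gap 0.471 F [-1.2 -0.9 -0.5]
axes x,y,z cols
 [[-0.986  0.001  0.164]
 [-0.164  0.001 -0.986]
 [-0.001 -1.    -0.   ]]
ball upright pred [249.86675772 193.14588321] pivot [250.09142848 179.39415454] 251.02833639932106 194.93041422104625
[((np.float64(351.0), np.float64(81.1)), np.int32(681)), ((np.float64(251.8), np.float64(193.5)), np.int32(107))]
[((np.float64(376.4), np.float64(229.0)), np.int32(110))]
scene upright pred [393.89188174 173.29472954]
-0.1 [255.58216184 193.06367933] [392.25845435 173.9073416 ]
-0.05 [252.72981278 193.12504115] [393.08037925 173.58577617]
0.05 [247.00463488 193.12609361] [394.69073885 173.03496229]
0.1 [244.15507379 193.06578815] [395.47477211 172.80713862]
```

View pics/w3.png

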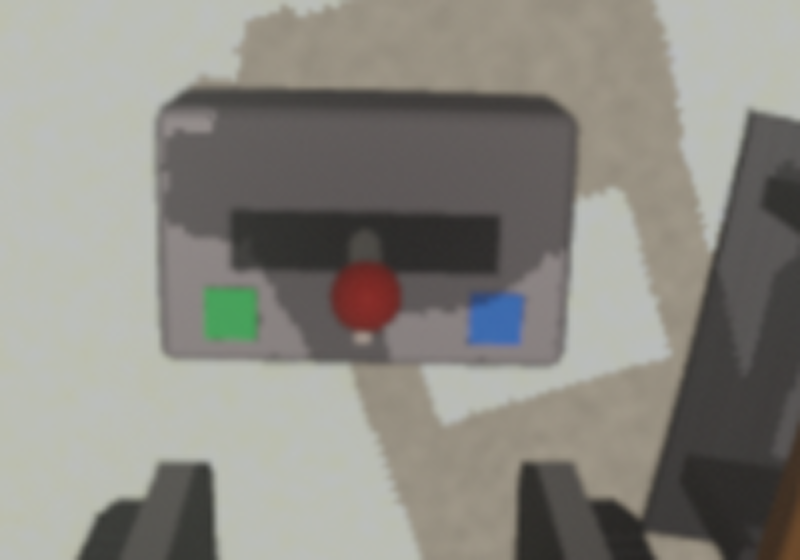

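The selector is upright: ball at column 251.8, box and slot centre 251.3, under 0.03 rad. Next the hook, with handle centre (0.494, 0.257) and yaw about -0.01.

Run:
```python
from h import *
print(rel([.499,.2568,.2012]),turn(np.pi/2-.01), rel([.499,.2568,.045]))
```

```text
[ 5.11 -0.24 12.26] 0.175 [ 5.05 15.38 12.24]
```

```bash
python3 -m jog '[[[1.5,0,3.5],0.05],[[3,0,7],0.1],[[4.5,0,10.5],0.15],[[5.1,0,12.25],0.175],[[5.1,0,12.25],0.175],[[5.1,3,12.25],0.175],[[5.1,6,12.25],0.175],[[5.1,9,12.25],0.175],[[5.1,12,12.25],0.175],[[5.1,13.5,12.25],0.175],[[5.1,15,12.25],0.175],[[5.1,15.4,12.25],0.175],[[5.1,15.4,12.25],0.175],[[5.1,15.4,12.25],0.175]]' 4 20
python3 - <<'E'
from h import *
st(); a=snap('wrist','w4.png',scale=1.2)
E
```

```text
t: 6.5
tcp_pos: [0.5003, 0.258, 0.0457]
tool_rot: [-0.003, -0.707, 0.707, 0.004]
force: [-0.3, -0.0, 0.4]
finger_gap: 0.468
t 6.5 tcp [0.5003 0.258  0.0457] gap 0.468 F [-0.3 -0.   0.4]
axes x,y,z cols
 [[-1.    -0.001 -0.01 ]
 [ 0.01  -0.    -1.   ]
 [ 0.001 -1.     0.   ]]
```

View pics/w4.png

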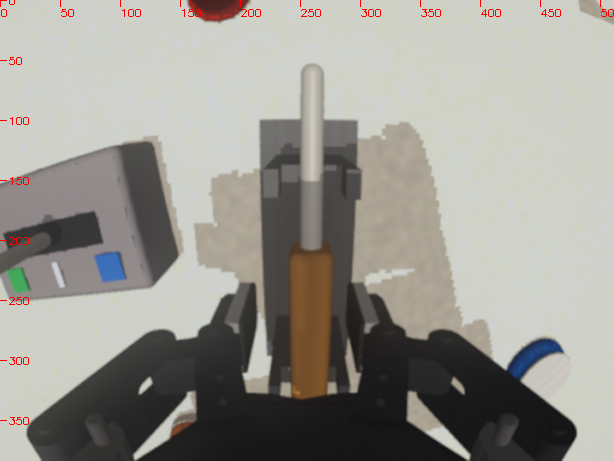

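The handle is centred between the fingers (col ~259, fingers 205–310) and lies along the tool. Closing on it and lifting.

```bash
python3 -m jog '[[[0,0,0],0],[[0,0,0],0],[[0,0,0],0],[[0,0,0],0],[[0,0,0],0],[[0,0,0],0],[[0,0,0],0],[[0,0,0],0]]' 0.8 60 && python3 -m jog '[[[0,-1,0],0],[[0,-3,0],0],[[0,-6,0],0],[[0,-9,0],0],[[0,-11,0],0],[[0,-11,0],0],[[0,-11,0],0]]'
python3 - <<'E'
from h import *
st(); a=snap('wrist','w5.png',scale=1.2); t=snap('top'); save(t,'t5.png',(110,100,280,225),4.5)
E
```

```text
t: 7.22
tcp_pos: [0.5012, 0.2579, 0.0474]
tool_rot: [0.004, 0.707, -0.707, -0.003]
force: [-0.7, 0.5, 6.1]
finger_gap: 0.177
t: 7.8
tcp_pos: [0.5009, 0.2577, 0.1577]
tool_rot: [0.005, 0.707, -0.707, -0.003]
force: [-0.5, -0.2, -1.8]
finger_gap: 0.184
t 7.8 tcp [0.5009 0.2577 0.1577] gap 0.184 F [-0.5 -0.2 -1.8]
axes x,y,z cols
 [[-1.     0.003 -0.01 ]
 [ 0.01   0.001 -1.   ]
 [-0.003 -1.    -0.001]]
```

View pics/t5.png

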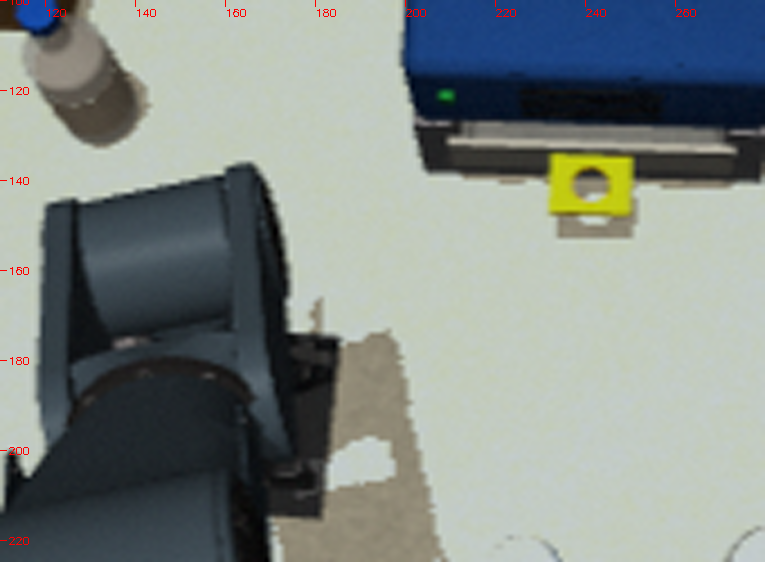

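Run:
```python
from h import *
a=load('wrist'); a['fish']=True; s=manip.sense(); M=R.from_quat(s['tool_rot']).as_matrix()
im=a['frame'].astype(int)
for r in range(40,240,12):
    row=im[r,225:285]; print(r,' '.join('%d'%v for v in row.mean(1)[::3]))
for x,z in((.092,.0166),(.03,.0166),(.0855,-.0254)):
    p=np.array(s['tcp_pos'])+M@np.array([-x,-z,0]); print('pred',x,w2p(a,p))
t=load('top');
```

```text
40 183 187 187 187 186 188 187 187 188 188 188 188 187 186 188 188 187 187 188 188
52 186 186 187 188 187 186 187 187 188 187 188 187 187 187 187 186 188 187 187 187
64 188 187 188 188 188 188 148 147 162 179 168 152 135 186 188 187 188 187 187 188
76 187 186 187 189 189 188 145 148 162 179 167 151 125 182 187 187 187 186 187 187
88 188 187 187 187 187 187 143 147 163 180 167 150 125 180 188 188 187 186 187 187
100 189 189 187 185 185 186 141 148 163 181 166 149 122 178 187 188 187 186 189 189
112 188 179 101 99 98 100 109 148 163 181 166 148 115 89 79 79 77 74 89 146
124 167 150 75 72 63 61 100 147 163 180 165 146 103 60 60 56 58 70 92 144
136 145 143 71 71 71 67 101 147 163 180 163 145 99 68 67 64 69 68 93 144
148 149 142 70 69 69 69 101 147 162 179 162 144 97 66 66 66 67 69 106 146
160 145 145 71 68 67 67 82 106 114 121 116 106 80 65 67 67 67 67 113 145
172 142 141 76 67 67 67 82 107 114 121 116 106 81 65 67 65 67 67 120 141
184 145 145 76 68 67 67 82 106 114 119 115 106 76 65 66 66 67 67 127 143
196 186 170 81 68 67 68 81 107 115 119 115 104 72 65 67 75 81 83 166 188
208 187 187 112 66 60 61 62 73 87 94 87 70 59 59 59 68 82 92 168 185
220 187 185 123 74 80 83 82 79 76 74 76 77 78 78 72 54 61 75 141 141
232 185 186 137 71 79 82 81 78 75 75 75 76 78 77 70 49 47 83 145 145
pred 0.092 [251.2569474   68.57627038]
pred 0.03 [251.15427123 208.01686627]
pred 0.0855 [251.31729095  89.58569293]
```

View pics/w5.png

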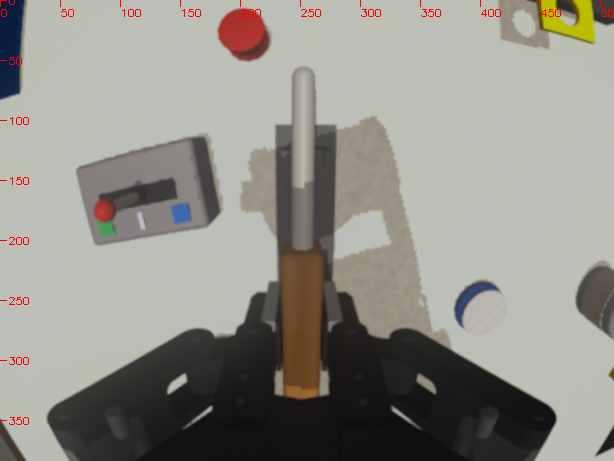

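The hook is held straight (rod at col 252, end at row ~57 as predicted). I'll check numerically whether the lever at (86,174) is only showing perspective.

Run:
```python
from h import *
a=load('wrist'); a['fish']=True
print('pivot',w2p(a,[.5303,.3875,.045]))
for th in(-.1,0,.1,.6):
  print(th,w2p(a,[.5303-.165*.05*np.sin(th),.3875+.986*.05*np.sin(th),.045+.05*np.cos(th)]))
h=cv2.cvtColor(a['frame'],cv2.COLOR_RGB2HSV); m=((h[...,0]<6)|(h[...,0]>174))&(h[...,1]>150)&(h[...,2]>60)
n,l,S,C=cv2.connectedComponentsWithStats(m.astype(np.uint8)); print([(tuple(np.round(C[i],1)),S[i,4]) for i in range(1,n) if S[i,4]>20])
print('yellow hole pred',w2p(a,[.688,.047,.072]))
# to hole : tip over hole
yaw=.045; c,s_=np.cos(yaw),np.sin(yaw); hole=np.array([.6881,.0472]); tcp=hole-(.0855)*np.array([c,s_])
print('tcp over hole',tcp, rel([*tcp,.1577]),rel([*tcp,.052+.0254]),'turn',turn(np.pi/2+yaw))
```

```text
pivot [112.24816586 162.54164961]
-0.1 [ 90.94367585 173.40343217]
0 [ 85.85367186 174.701476  ]
0.1 [ 81.1818783  175.83855446]
0.6 [ 65.53766151 178.76262197]
[((np.float64(201.1), np.float64(25.0)), np.int32(1044)), ((np.float64(201.7), np.float64(47.0)), np.int32(27)), ((np.float64(85.8), np.float64(175.5)), np.int32(197))]
yellow hole pred [472.47052651   7.39616101]
tcp over hole [0.60268655 0.0433538 ] [-10.55  -0.23  21.28] [-10.57   7.8   21.28] turn -0.055
```

The lever is upright (85.8 measured, 85.9 predicted). Next, hover over the hole.

```bash
python3 -m jog '[[[-1.5,0,3],-0.01],[[-3,0,6],-0.02],[[-4.5,0,9],-0.03],[[-6,0,12],-0.04],[[-7.5,0,15],-0.05],[[-9,0,18],-0.055],[[-10.2,0,21.3],-0.055],[[-10.2,1.5,21.3],-0.055],[[-10.2,3,21.3],-0.055],[[-10.2,4.2,21.3],-0.055],[[-10.2,4.2,21.3],-0.055],[[-10.2,4.2,21.3],-0.055]]'
python3 - <<'E'
from h import *
st(); a=snap('wrist'); c=snap('scene'); a['fish']=True
im=[cv2.resize(a['frame'][0:192,128:384],(512,384)), cv2.resize(c['frame'][170:300,230:400],(512,384),interpolation=cv2.INTER_CUBIC)]
cv2.imwrite('pics/w6.png',cv2.resize(np.vstack(im)[...,::-1],None,fx=.78,fy=.78))
print('hole pred',w2p(a,[.6881,.0472,.072]),w2p(a,[.7141,.0172+.03+.03,.072]))
E
```

```text
t: 8.9
tcp_pos: [0.5988, 0.0441, 0.1124]
tool_rot: [-0.018, 0.707, -0.707, 0.014]
force: [0.4, 0.1, -0.6]
finger_gap: 0.174
t 8.9 tcp [0.5988 0.0441 0.1124] gap 0.174 F [ 0.4  0.1 -0.6]
axes x,y,z cols
 [[-0.999 -0.004  0.045]
 [-0.045  0.001 -0.999]
 [ 0.004 -1.    -0.001]]
hole pred [251.98690648  81.3631186 ] [204.47220891  39.16183434]
```

View pics/w6.png

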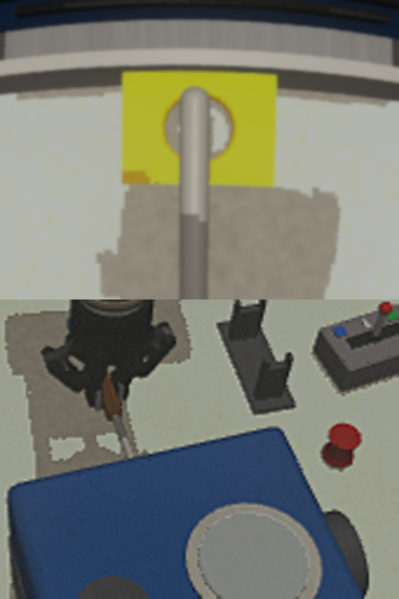

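The hole is at about (255,81) against (252,81) predicted, so shift 1.5 mm right. Then insert.

```bash
python3 -m jog '[[[0,0,0.15],0],[[0,0.8,0.15],0],[[0,1.6,0.15],0],[[0,2.4,0.15],0],[[0,3,0.15],0],[[0,3.4,0.15],0],[[0,3.4,0.15],0],[[0,3.4,0.15],0],[[0,3.4,0.15],0]]'
python3 - <<'E'
from h import *
st(); a=snap('wrist'); a['fish']=True
E
```

```text
t: 9.75
tcp_pos: [0.6006, 0.0421, 0.0804]
tool_rot: [0.016, -0.707, 0.707, -0.016]
force: [-0.7, -0.3, -1.0]
finger_gap: 0.175
t 9.75 tcp [0.6006 0.0421 0.0804] gap 0.175 F [-0.7 -0.3 -1. ]
axes x,y,z cols
 [[-0.999  0.     0.045]
 [-0.045 -0.    -0.999]
 [-0.    -1.     0.   ]]
```

No contact force, so the prong is in the hole (tip ~17 mm below the lip face). Pull along tool +x.

```bash
python3 -m jog '[[[0,0.2,0],0],[[0.3,0.3,0],0],[[0.8,0.3,0],0],[[1.4,0.3,0],0],[[2,0.3,0],0],[[2.6,0.3,0],0],[[3.3,0.3,0],0],[[4,0.3,0],0],[[4.7,0.3,0],0],[[5.4,0.3,0],0],[[6,0.3,0],0]]'
python3 - <<'E'
from h import *
st(); a=snap('wrist'); c=snap('scene'); 
im=[cv2.resize(a['frame'][0:192,128:384],(512,384)), cv2.resize(c['frame'][170:300,230:400],(512,384),interpolation=cv2.INTER_CUBIC)]
cv2.imwrite('pics/w7.png',cv2.resize(np.vstack(im)[...,::-1],None,fx=.78,fy=.78))
h=cv2.cvtColor(a['frame'],cv2.COLOR_RGB2HSV); m=(h[...,0]>20)&(h[...,0]<35)&(h[...,1]>180); ys,xs=np.nonzero(m[:192]); print('yellow bbox',xs.min(),xs.max(),ys.min(),ys.max())
E
```

```text
t: 10.72
tcp_pos: [0.5396, 0.0395, 0.0774]
tool_rot: [-0.016, 0.707, -0.707, 0.016]
force: [2.5, 0.8, -1.7]
finger_gap: 0.172
t 10.72 tcp [0.5396 0.0395 0.0774] gap 0.172 F [ 2.5  0.8 -1.7]
axes x,y,z cols
 [[-0.999  0.     0.045]
 [-0.045  0.    -0.999]
 [-0.    -1.    -0.   ]]
yellow bbox 191 493 17 148
```

Reading 2.5 N, the tray's friction. Continue to the stop.

```bash
python3 -m jog '[[[0.5,0,0],0],[[1.1,0,0],0],[[1.8,0,0],0],[[2.5,0,0],0],[[3.2,0,0],0],[[3.9,0,0],0],[[4.6,0,0],0],[[5.3,0,0],0],[[6,0,0],0],[[6.6,0,0],0],[[7.1,0,0],0],[[7.4,0,0],0],[[7.6,0,0],0],[[7.6,0,0],0]]'
python3 - <<'E'
from h import *
st(); a=snap('wrist'); c=snap('scene'); a['fish']=True
im=[cv2.resize(a['frame'][0:192,128:384],(512,384)), cv2.resize(c['frame'][150:280,210:380],(512,384),interpolation=cv2.INTER_CUBIC)]
cv2.imwrite('pics/w7.png',cv2.resize(np.vstack(im)[...,::-1],None,fx=.78,fy=.78))
E
```

```text
t: 11.98
tcp_pos: [0.4637, 0.036, 0.0773]
tool_rot: [-0.016, 0.707, -0.707, 0.015]
force: [0.6, 0.5, -1.1]
finger_gap: 0.174
t 11.98 tcp [0.4637 0.036  0.0773] gap 0.174 F [ 0.6  0.5 -1.1]
axes x,y,z cols
 [[-0.999 -0.001  0.045]
 [-0.045  0.    -0.999]
 [ 0.001 -1.    -0.   ]]
```

View pics/w7.png

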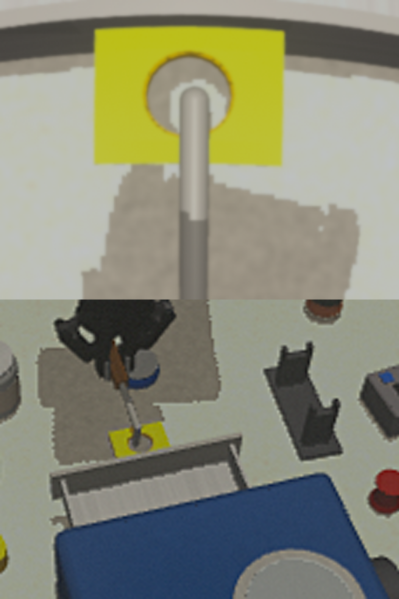

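The hook sits in the hole (raw ~(253,60)) and the tray is about 127 mm out. A last few mm to the stop.

```bash
python3 -m jog '[[[0.2,0,0],0],[[0.4,0,0],0],[[0.5,0,0],0],[[0.5,0,0],0]]'; python3 -m jog '[[[0.2,0,0],0],[[0.2,0,0],0]]'
```

```text
t: 12.42
tcp_pos: [0.4628, 0.0355, 0.0774]
tool_rot: [0.013, -0.707, 0.707, -0.018]
force: [7.3, 2.7, -7.3]
finger_gap: 0.178
t: 12.58
tcp_pos: [0.4627, 0.0353, 0.0775]
tool_rot: [0.012, -0.706, 0.707, -0.02]
force: [9.9, 4.1, -8.5]
finger_gap: 0.174
```

At the stop (9.9 N, no motion). Relax forward and lift out.

```bash
python3 -m jog '[[[-0.6,0,0],0],[[-1.2,0,0],0],[[-1.2,0,0],0],[[-1.2,0,0],0]]' && python3 -m jog '[[[0,-1,0],0],[[0,-2,0],0],[[0,-3.5,0],0],[[0,-6,0],0],[[0,-9,0],0],[[0,-9,0],0],[[0,-9,0],0]]'
python3 - <<'E'
from h import *
st(); a=snap('wrist','w8.png',scale=1.2); t=snap('top'); c=snap('scene')
print(rel([.501,.2578,.1664]),rel([.501,.2578,.048]),turn(np.pi/2-.01))
E
```

```text
t: 12.92
tcp_pos: [0.4688, 0.0363, 0.0771]
tool_rot: [-0.016, 0.707, -0.707, 0.015]
force: [-0.1, 0.6, -1.3]
finger_gap: 0.177
t: 13.5
tcp_pos: [0.4695, 0.0362, 0.1684]
tool_rot: [0.015, -0.707, 0.707, -0.017]
force: [-0.8, -0.0, -2.1]
finger_gap: 0.174
t 13.5 tcp [0.4695 0.0362 0.1684] gap 0.174 F [-0.8 -0.  -2.1]
axes x,y,z cols
 [[-0.999  0.002  0.045]
 [-0.045 -0.001 -0.999]
 [-0.002 -1.     0.001]]
[-4.290e+00 -2.000e-02 -2.197e+01] [ -4.33  11.82 -21.96] 0.055
```

View pics/w8.png

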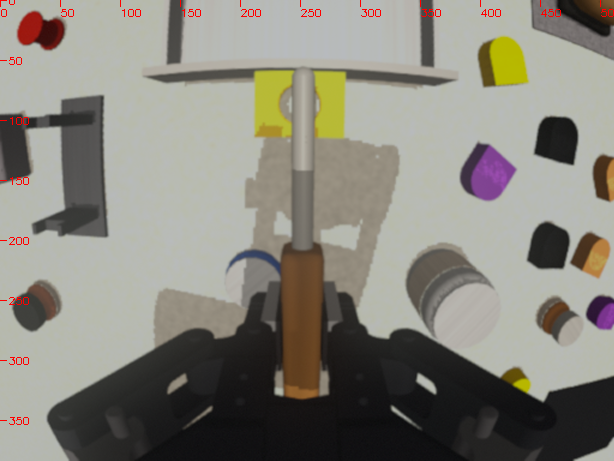

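The hook is unchanged in the grip (rod end row 57, as before), the tray is out and the lip is free. Return the hook to the cradle.

```bash
python3 -m jog '[[[-0.7,0,-3.5],0.01],[[-1.4,0,-7],0.02],[[-2.1,0,-10.5],0.03],[[-2.8,0,-14],0.04],[[-3.5,0,-17.5],0.05],[[-4.1,0,-20.5],0.055],[[-4.3,0,-22],0.055],[[-4.3,0,-22],0.055],[[-4.3,0,-22],0.055],[[-4.3,0,-22],0.055]]'
python3 - <<'E'
from h import *
print(rel([.5011,.2579,.048]),turn(np.pi/2-.01))
E
```

```text
t: 14.48
tcp_pos: [0.5014, 0.2569, 0.1659]
tool_rot: [-0.002, -0.707, 0.708, 0.005]
force: [0.4, -0.5, -1.1]
finger_gap: 0.173
[-1.000e-02  1.179e+01 -1.200e-01] -0.0
```

```bash
python3 -m jog '[[[0,3,-0.1],0],[[0,6,-0.1],0],[[0,8.5,-0.1],0],[[0,9.5,-0.1],0],[[0,10.3,-0.1],0],[[0,11,-0.1],0],[[0,11.5,-0.1],0],[[0,11.7,-0.1],0],[[0,11.7,-0.1],0],[[0,11.7,-0.1],0]]'
```

```text
t: 15.32
tcp_pos: [0.5032, 0.2591, 0.051]
tool_rot: [0.004, 0.707, -0.707, -0.003]
force: [1.7, -1.9, -0.5]
finger_gap: 0.173
```

```bash
python3 -m jog '[[[0.1,0.15,0.1],0],[[0.1,0.3,0.1],0],[[0.1,0.3,0.1],0]]'; python3 -m jog '[[[0,0,0],0],[[0,0,0],0],[[0,0,0],0],[[0,0,0],0],[[0,0,0],0]]' 4 20; python3 -m jog '[[[0,-3,0],0],[[0,-6,0],0],[[0,-9,0],0],[[0,-12,0],0],[[0,-12,0],0],[[0,-12,0],0]]'
python3 - <<'E'
from h import *
st(); a=snap('wrist'); a['fish']=True; c=snap('scene'); t=snap('top')
print('hook pred', [w2p(a,p).round(1) for p in ([.531,.256,.073],[.4565,.2574,.073],[.596,.2548,.066])])
cv2.imwrite('pics/w9.png',np.vstack([cv2.resize(a['frame'][:,100:400],(600,768))[100:500],cv2.resize(c['frame'][160:225,310:410],(600,390))])[...,::-1][:,:,:])
E
```

```text
t: 15.57
tcp_pos: [0.5017, 0.258, 0.0475]
tool_rot: [0.004, 0.707, -0.707, -0.003]
force: [-0.3, -0.5, -0.1]
finger_gap: 0.175
t: 15.98
tcp_pos: [0.5017, 0.258, 0.0473]
tool_rot: [0.004, 0.707, -0.707, -0.004]
force: [0.1, 0.0, 0.3]
finger_gap: 0.466
t: 16.48
tcp_pos: [0.5028, 0.2584, 0.1693]
tool_rot: [0.005, 0.708, -0.707, -0.002]
force: [0.2, -0.2, 0.0]
finger_gap: 0.465
t 16.48 tcp [0.5028 0.2584 0.1693] gap 0.465 F [ 0.2 -0.2  0. ]
axes x,y,z cols
 [[-1.     0.005 -0.01 ]
 [ 0.01   0.001 -1.   ]
 [-0.005 -1.    -0.001]]
hook pred [array([253.2, 163.6]), array([252.3, 246.2]), array([254. ,  84.2])]
```

Run:
```python
from h import *
t=load('top'); a=load('wrist'); a['fish']=True; c=load('scene')
def comps(s,m,amin,z,box=None):
    m=m.astype(np.uint8)
    if box: k=np.zeros_like(m); k[box[1]:box[3],box[0]:box[2]]=1; m=m*k
    n,l,S,C=cv2.connectedComponentsWithStats(m)
    for i in range(1,n):
        if S[i,4]>=amin:
            cnt=cv2.findContours((l==i).astype(np.uint8),0,2)[0][0]; r=cv2.minAreaRect(cnt)
            print(np.round(C[i],1),S[i,4],'bbox',S[i,:4],'world',np.round(p2w(s,*C[i],z),4))
h=cv2.cvtColor(t['frame'],cv2.COLOR_RGB2HSV)
print('black top'); comps(t,h[...,2]<45,60,.018,(275,155,395,245))
print('tan top'); comps(t,(h[...,0]>8)&(h[...,0]<18)&(h[...,1]>130)&(h[...,2]>120),60,.018,(275,155,395,245))
print('handle top'); comps(t,(h[...,0]>5)&(h[...,0]<20)&(h[...,1]>130),20,.068,(150,150,200,230))
h=cv2.cvtColor(a['frame'],cv2.COLOR_RGB2HSV)
print('handle wrist'); comps(a,(h[...,0]>5)&(h[...,0]<20)&(h[...,1]>130)&(h[...,2]>50),100,.073,(200,100,300,300))
print('scene'); h=cv2.cvtColor(c['frame'],cv2.COLOR_RGB2HSV); comps(c,h[...,2]<45,60,.015,(75,185,200,265)); comps(c,(h[...,0]>8)&(h[...,0]<18)&(h[...,1]>130)&(h[...,2]>100),60,.02,(75,185,200,265)); print('handle');comps(c,(h[...,0]>5)&(h[...,0]<18)&(h[...,1]>130),20,.064,(310,150,380,230))
```

```text
black top
[315.6 186.7] 136 bbox [310 180  12  14] world [ 0.5618 -0.2104  0.018 ]
[372.8 217.5] 146 bbox [367 211  13  13] world [ 0.4689 -0.4028  0.018 ]
[318.6 219.3] 147 bbox [313 212  12  14] world [ 0.4516 -0.2238  0.018 ]
tan top
[368.2 195.6] 88 bbox [362 190  13  13] world [ 0.5422 -0.387   0.018 ]
[341.7 222.6] 116 bbox [335 216  13  15] world [ 0.4454 -0.3002  0.018 ]
handle top
handle wrist
[252.6 199. ] 1079 bbox [244 163  17  81] world [0.5008 0.2567 0.073 ]
scene
[162.5 210.4] 219 bbox [155 202  15  18] world [ 0.4524 -0.2275  0.015 ]
[ 94.7 228. ] 258 bbox [ 86 219  17  20] world [ 0.4694 -0.4068  0.015 ]
[172.1 243.9] 237 bbox [165 235  15  20] world [ 0.564  -0.2139  0.015 ]
[133.6 210.9] 146 bbox [126 205  16  14] world [ 0.4403 -0.3031  0.02  ]
[132.7 240.4] 155 bbox [123 232  19  16] world [ 0.5342 -0.3106  0.02  ]
[100.5 247.3] 166 bbox [ 93 240  17  16] world [ 0.5364 -0.3912  0.02  ]
handle
[348.4 154.5] 31 bbox [344 152  11   5] world [0.4126 0.31   0.064 ]
[341.  176.6] 69 bbox [335 168  13  21] world [0.4855 0.2615 0.064 ]
```

View pics/w9.png

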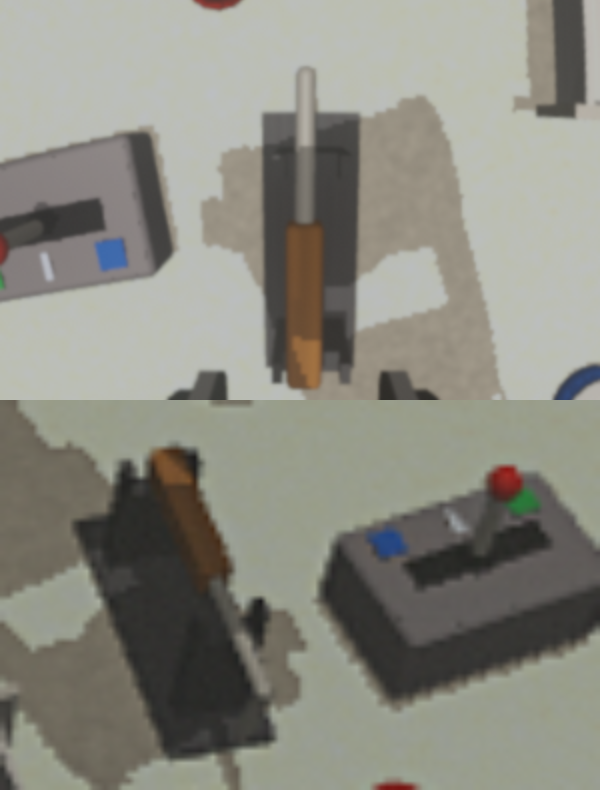

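The hook is back as it lay: handle rows 163–244, predicted 164–246, in both notches in the side view. The ball is still upright. Black centres from the top and scene cameras agree to about 4 mm. Move to block A.

Run:
```python
from h import *
a=load('wrist'); Rm=R.from_rotvec(np.ravel(a['rvec'])).as_matrix(); print('cam pos',-Rm.T@np.ravel(a['tvec']))
print(rel([.5622,-.2108,.15]),turn(np.pi/2-.07))
```

```text
cam pos [0.57599768 0.25697409 0.31198668]
[-6.66  1.62 46.77] 0.06
```

The wrist camera sits 73 mm ahead of the TCP, so I'll make a half turn on the way to keep it clear of the hood when loading.

```bash
python3 -m jog '[[[-0.5,0,3],-0.12],[[-1,0,6],-0.24],[[-1.5,0,9],-0.36],[[-2,0,12],-0.48],[[-2.4,0,15],-0.6],[[-2.8,0,18],-0.72],[[-3.2,0,21],-0.84],[[-3.6,0,24],-0.96],[[-4,0,27],-1.08],[[-4.4,0,30],-1.2],[[-4.8,0,33],-1.32],[[-5.2,0,36],-1.44],[[-5.6,0,39],-1.56],[[-6,0,42],-1.68],[[-6.4,0,45],-1.8],[[-6.7,0,46.8],-1.92],[[-6.7,0,46.8],-2.04],[[-6.7,0,46.8],-2.16],[[-6.7,0,46.8],-2.28],[[-6.7,0,46.8],-2.4]]' 5.4 20
python3 - <<'E'
from h import *
s=st(); print(np.round(s['q'],2)); print(rel([.5622,-.2108,.15]),turn(np.pi/2-.07))
E
```

```text
t: 18.3
tcp_pos: [0.5626, -0.2105, 0.165]
tool_rot: [-0.658, 0.259, -0.256, 0.659]
force: [0.6, 0.1, 0.2]
finger_gap: 0.634
t 18.3 tcp [ 0.5626 -0.2105  0.165 ] gap 0.634 F [0.6 0.1 0.2]
axes x,y,z cols
 [[ 0.734 -0.004  0.679]
 [-0.679  0.002  0.734]
 [-0.004 -1.    -0.001]]
[-0.54  0.58  1.56  0.    1.01 -1.37]
[-0.    1.5  -0.05] -0.677
```

```bash
python3 -m jog '[[[0,0.5,0],-0.12],[[0,1,0],-0.24],[[0,1.5,0],-0.36],[[0,1.5,0],-0.48],[[0,1.5,0],-0.6],[[0,1.5,0],-0.677],[[0,1.5,0],-0.677],[[0,1.5,0],-0.677]]'
python3 - <<'E'
from h import *
s=st(); a=snap('wrist'); a['fish']=True; c=snap('scene')
v=a['frame'].max(2); 
for k,p in(('A',[.5622,-.2108,.025]),): print('pred',k,w2p(a,p))
m=(v<55).astype(np.uint8); n,l,S,C=cv2.connectedComponentsWithStats(m)
for i in range(1,n):
    if S[i,4]>300: print(np.round(C[i],1),S[i],np.round(p2w(a,*C[i],.02),4))
h=cv2.cvtColor(c['frame'],cv2.COLOR_RGB2HSV)[...,2]; n,l,S,C=cv2.connectedComponentsWithStats((h[:265,:200]<45).astype(np.uint8))
for i in range(1,n):
    if 60<S[i,4]<400: print('scene',np.round(C[i],1),np.round(p2w(c,*C[i],.015),4))
cv2.imwrite('pics/w10.png',cv2.resize(np.hstack([a['frame'],c['frame']])[...,::-1],(800,300)))
E
```

```text
t: 18.97
tcp_pos: [0.563, -0.2102, 0.1507]
tool_rot: [-0.706, 0.028, -0.026, 0.707]
force: [0.2, -0.6, -0.4]
finger_gap: 0.635
t 18.97 tcp [ 0.563  -0.2102  0.1507] gap 0.635 F [ 0.2 -0.6 -0.4]
axes x,y,z cols
 [[ 0.997 -0.003  0.077]
 [-0.077  0.002  0.997]
 [-0.003 -1.     0.001]]
pred A [250.59446859 187.55550981]
[ 61.5 114.1] [  41   95   39   41 1216] [ 0.4676 -0.4021  0.02  ]
[246.8 191.4] [ 228  172   37   39 1110] [ 0.5671 -0.2148  0.02  ]
[256.7 338.4] [   14   252   498   132 37668] [ 0.7556 -0.2182  0.02  ]
scene [71.6 65.7] [-0.2712 -0.4854  0.015 ]
scene [ 27.2 140.1] [ 0.0889 -0.6087  0.015 ]
scene [162.5 210.4] [ 0.4523 -0.2274  0.015 ]
scene [ 94.7 228. ] [ 0.4695 -0.4067  0.015 ]
scene [172.1 243.7] [ 0.5632 -0.2138  0.015 ]
```

Wrist, top and scene cameras put block A at (0.564, -0.213) within 4 mm. Descend and grasp.

```bash
python3 -m jog '[[[0.1,3,-0.25],0],[[0.1,6,-0.25],0],[[0.1,9,-0.25],0],[[0.1,11.5,-0.25],0],[[0.1,13,-0.25],0],[[0.1,14,-0.25],0],[[0.1,14.6,-0.25],0],[[0.1,14.6,-0.25],0],[[0.1,14.6,-0.25],0]]'; python3 -m jog '[[[0,0,0],0],[[0,0,0],0],[[0,0,0],0],[[0,0,0],0],[[0,0,0],0]]' 3 30; python3 -m jog '[[[0,-3,0],0],[[0,-6,0],0],[[0,-9,0],0],[[0,-12,0],0],[[0,-13,0],0],[[0,-13,0],0]]'
python3 - <<'E'
from h import *
yaw=.045; X=np.array([np.cos(yaw),np.sin(yaw)]);Y=np.array([-X[1],X[0]]); o=np.array([.5868,.0413])
for x,y in((.027,-.048),(.027,.048),(.068,0)):
    p=o+x*X+y*Y; print(x,y,p.round(4),rel([*p,.14]),rel([*p,.052]))
print(turn(np.pi/2+yaw))
E
```

```text
t: 19.82
tcp_pos: [0.5651, -0.2135, 0.0067]
tool_rot: [0.707, -0.026, 0.027, -0.706]
force: [0.1, 0.3, -0.8]
finger_gap: 0.633
t: 20.23
tcp_pos: [0.5656, -0.2139, 0.0077]
tool_rot: [0.707, -0.026, 0.027, -0.706]
force: [-0.6, 0.6, 6.3]
finger_gap: 0.438
t: 20.73
tcp_pos: [0.5664, -0.2142, 0.1394]
tool_rot: [0.708, -0.024, 0.029, -0.705]
force: [-0.1, 0.2, -0.2]
finger_gap: 0.434
0.027 -0.048 [ 0.6159 -0.0054] [ 3.38 -0.1  21.19] [ 3.33  8.7  21.22]
0.027 0.048 [0.6116 0.0905] [ 2.23 -0.14 30.72] [ 2.18  8.66 30.75]
0.068 0 [0.6547 0.0444] [ 6.88 -0.1  26.45] [ 6.82  8.7  26.47]
-0.12
```

Held (gap 37 mm). Place it in the tray's right front.

```bash
python3 -m jog '[[[0.6,0,3.5],-0.03],[[1.2,0,7],-0.06],[[1.8,0,10.5],-0.09],[[2.4,0,14],-0.12],[[3,0,17.5],-0.12],[[3.4,0,20.5],-0.12],[[3.4,0,21.2],-0.12],[[3.4,0,21.2],-0.12],[[3.4,0,21.2],-0.12],[[3.4,3,21.2],-0.12],[[3.4,6,21.2],-0.12],[[3.4,7.5,21.2],-0.12],[[3.4,8.4,21.2],-0.12],[[3.4,8.4,21.2],-0.12],[[3.4,8.4,21.2],-0.12]]'; python3 -m jog '[[[0,0,0],0],[[0,0,0],0],[[0,0,0],0]]' 4.6 20;  python3 -m jog '[[[0,-3,0],0],[[0,-6,0],0],[[0,-9,0],0],[[0,-9.5,0],0],[[0,-9.5,0],0]]'
python3 - <<'E'
from h import *
print(rel([.4519,-.2253,.15]),turn(np.pi/2))
c=snap('scene');t=snap('top')
h=cv2.cvtColor(c['frame'],cv2.COLOR_RGB2HSV)[...,2]; n,l,S,C=cv2.connectedComponentsWithStats((h[:265,:200]<45).astype(np.uint8))
for i in range(1,n):
    if 60<S[i,4]<400: print('scene',np.round(C[i],1),np.round(p2w(c,*C[i],.015),4))
E
```

```text
t: 21.98
tcp_pos: [0.6151, -0.0065, 0.0521]
tool_rot: [0.707, 0.016, -0.015, -0.707]
force: [2.5, -1.0, -0.8]
finger_gap: 0.433
t: 22.23
tcp_pos: [0.6137, -0.0048, 0.0523]
tool_rot: [-0.707, -0.015, 0.016, 0.707]
force: [0.9, -0.1, -0.3]
finger_gap: 0.536
t: 22.65
tcp_pos: [0.6158, -0.0047, 0.1501]
tool_rot: [0.707, 0.018, -0.014, -0.706]
force: [-0.0, 0.3, 0.1]
finger_gap: 0.545
[-17.38  -0.05 -21.3 ] 0.045
scene [195.6  16.2] [-0.5    -0.0005  0.015 ]
scene [ 27.2 140.2] [ 0.0894 -0.6086  0.015 ]
scene [ 21.5 172.4] [ 0.2234 -0.6131  0.015 ]
scene [162.5 210.4] [ 0.4525 -0.2274  0.015 ]
scene [ 94.7 228. ] [ 0.4695 -0.4067  0.015 ]
```

```bash
python3 -m jog '[[[-2.8,0,-3.4],0.01],[[-5.6,0,-6.8],0.02],[[-8.4,0,-10.2],0.03],[[-11.2,0,-13.6],0.04],[[-14,0,-17],0.045],[[-16.4,0,-20],0.045],[[-17.4,0,-21.3],0.045],[[-17.4,0,-21.3],0.045],[[-17.4,0,-21.3],0.045],[[-17.4,0,-21.3],0.045]]' 5.0 20
python3 - <<'E'
from h import *
s=st(); print(rel([.452,-.2257,.005]),turn(np.pi/2))
a=snap('wrist'); a['fish']=True; v=a['frame'].max(2); print('pred',w2p(a,[.452,-.2257,.025]))
n,l,S,C=cv2.connectedComponentsWithStats((v<55).astype(np.uint8))
for i in range(1,n):
    if S[i,4]>300: print(np.round(C[i],1),S[i],np.round(p2w(a,*C[i],.02),4))
E
```

```text
t: 23.58
tcp_pos: [0.4496, -0.2242, 0.1461]
tool_rot: [-0.706, 0.001, 0.001, 0.708]
force: [-0.5, 0.3, -0.1]
finger_gap: 0.59
t 23.58 tcp [ 0.4496 -0.2242  0.1461] gap 0.59 F [-0.5  0.3 -0.1]
axes x,y,z cols
 [[ 1.    -0.002  0.   ]
 [-0.     0.002  1.   ]
 [-0.002 -1.     0.002]]
[ 0.27 14.11 -0.18] -0.0
pred [249.47153385 192.09770998]
[17.9  4.6] [  0   0  49  15 404] [ 0.2293 -0.4904  0.02  ]
[246.  188.7] [ 228  166   38   48 1599] [ 0.4501 -0.2289  0.02  ]
[253.  338.2] [   16   247   492   137 34393] [ 0.6378 -0.2219  0.02  ]
```

```bash
python3 -m jog '[[[0.2,3,-0.25],0],[[0.2,6,-0.25],0],[[0.2,9,-0.25],0],[[0.2,11.5,-0.25],0],[[0.2,13,-0.25],0],[[0.2,13.8,-0.25],0],[[0.2,14,-0.25],0],[[0.2,14,-0.25],0],[[0.2,14,-0.25],0]]'; python3 -m jog '[[[0,0,0],0],[[0,0,0],0],[[0,0,0],0],[[0,0,0],0],[[0,0,0],0]]' 3 30; python3 -m jog '[[[0,-3,0],0],[[0,-6,0],0],[[0,-9,0],0],[[0,-12,0],0],[[0,-13,0],0],[[0,-13,0],0]]'
python3 - <<'E'
from h import *
yaw=.045; X=np.array([np.cos(yaw),np.sin(yaw)]);Y=np.array([-X[1],X[0]]); o=np.array([.5868,.0413])
for x,y in((.027,.048),(.068,0)):
    p=o+x*X+y*Y; print(x,y,p.round(4),rel([*p,.14]),rel([*p,.054]))
print(turn(np.pi/2+yaw))
E
```

```text
t: 24.38
tcp_pos: [0.453, -0.2274, 0.0079]
tool_rot: [0.707, 0.001, -0.0, -0.707]
force: [-0.1, -0.3, -0.5]
finger_gap: 0.589
t: 24.8
tcp_pos: [0.4529, -0.2279, 0.0085]
tool_rot: [0.708, 0.001, 0.001, -0.707]
force: [2.5, 1.5, 6.9]
finger_gap: 0.44
t: 25.3
tcp_pos: [0.4536, -0.2288, 0.1401]
tool_rot: [0.709, 0.002, 0.002, -0.706]
force: [-0.4, 0.1, -0.4]
finger_gap: 0.438
0.027 0.048 [0.6116 0.0905] [15.8  -0.04 31.92] [15.76  8.56 31.96]
0.068 0 [0.6547 0.0444] [20.11 -0.   27.31] [20.07  8.6  27.35]
-0.045
```

```bash
python3 -m jog '[[[1.7,0,3.4],-0.01],[[3.4,0,6.8],-0.02],[[5.1,0,10.2],-0.03],[[6.8,0,13.6],-0.04],[[8.5,0,17],-0.045],[[10.2,0,20.4],-0.045],[[11.9,0,23.8],-0.045],[[13.6,0,27.2],-0.045],[[15.2,0,30.5],-0.045],[[15.8,0,31.9],-0.045],[[15.8,0,31.9],-0.045],[[15.8,0,31.9],-0.045],[[15.8,3,31.9],-0.045],[[15.8,6,31.9],-0.045],[[15.8,7.5,31.9],-0.045],[[15.8,8.5,31.9],-0.045],[[15.8,8.5,31.9],-0.045],[[15.8,8.5,31.9],-0.045]]'; python3 -m jog '[[[0,0,0],0],[[0,0,0],0],[[0,0,0],0]]' 4.6 20;  python3 -m jog '[[[0,-3,0],0],[[0,-6,0],0],[[0,-9,0],0],[[0,-9.5,0],0],[[0,-9.5,0],0]]'
python3 - <<'E'
from h import *
print(rel([.4690,-.4045,.15]),turn(np.pi/2))
c=snap('scene');t=snap('top')
h=cv2.cvtColor(c['frame'],cv2.COLOR_RGB2HSV)[...,2]; n,l,S,C=cv2.connectedComponentsWithStats((h[:265,:200]<45).astype(np.uint8))
for i in range(1,n):
    if 60<S[i,4]<400: print('scene',np.round(C[i],1),np.round(p2w(c,*C[i],.015),4))
E
```

```text
t: 26.8
tcp_pos: [0.6107, 0.0894, 0.0523]
tool_rot: [0.707, 0.016, -0.015, -0.707]
force: [3.2, -0.8, -1.3]
finger_gap: 0.439
t: 27.05
tcp_pos: [0.609, 0.091, 0.0521]
tool_rot: [-0.707, -0.015, 0.017, 0.707]
force: [-0.4, 0.2, 0.5]
finger_gap: 0.543
t: 27.47
tcp_pos: [0.6113, 0.0915, 0.1499]
tool_rot: [0.707, 0.018, -0.014, -0.707]
force: [0.0, 1.0, -0.6]
finger_gap: 0.54
[-16.47  -0.07 -48.91] 0.045
scene [ 27.2 140.1] [ 0.089  -0.6085  0.015 ]
scene [ 94.7 228. ] [ 0.4695 -0.4067  0.015 ]
```

```bash
python3 -m jog '[[[-1.2,0,-3.6],0.01],[[-2.4,0,-7.2],0.02],[[-3.6,0,-10.8],0.03],[[-4.8,0,-14.4],0.04],[[-6,0,-18],0.045],[[-7.2,0,-21.6],0.045],[[-8.4,0,-25.2],0.045],[[-9.6,0,-28.8],0.045],[[-10.8,0,-32.4],0.045],[[-12,0,-36],0.045],[[-13.2,0,-39.6],0.045],[[-14.4,0,-43.2],0.045],[[-15.6,0,-46.5],0.045],[[-16.5,0,-48.8],0.045],[[-16.5,0,-48.8],0.045],[[-16.5,0,-48.8],0.045],[[-16.5,0,-48.8],0.045]]' 5.4 20
python3 - <<'E'
from h import *
s=st(); print(np.round(s['q'],2),rel([.469,-.4045,.005]),turn(np.pi/2))
a=snap('wrist'); a['fish']=True; v=a['frame'].max(2); print('pred',w2p(a,[.469,-.4045,.025]))
n,l,S,C=cv2.connectedComponentsWithStats((v<55).astype(np.uint8))
for i in range(1,n):
    if S[i,4]>300:
        print(np.round(C[i],1),S[i],np.round(p2w(a,*C[i],.02),4))
        if S[i,4]<3000:
            cnt=cv2.findContours((l==i).astype(np.uint8),0,2)[0][0]; ap=cv2.approxPolyDP(cnt,2,True)[:,0]; print([p2w(a,*p,.025)[:2].round(4).tolist() for p in ap])
E
```

```text
t: 28.98
tcp_pos: [0.4664, -0.4017, 0.1454]
tool_rot: [-0.706, 0.001, 0.001, 0.709]
force: [-1.0, 0.6, -0.4]
finger_gap: 0.636
t 28.98 tcp [ 0.4664 -0.4017  0.1454] gap 0.636 F [-1.   0.6 -0.4]
axes x,y,z cols
 [[ 1.    -0.003  0.   ]
 [-0.     0.004  1.   ]
 [-0.003 -1.     0.004]]
[-0.89  0.62  1.53  0.    0.99 -2.46] [ 0.3  14.04 -0.33] -0.0
pred [247.84552801 192.57925095]
[243.4 189.6] [ 224  166   40   50 1663] [ 0.4675 -0.4087  0.02  ]
[[0.4441, -0.3935], [0.4477, -0.426], [0.4771, -0.4249], [0.488, -0.4176], [0.491, -0.4054], [0.4831, -0.3932], [0.4742, -0.3905], [0.4571, -0.3916], [0.4515, -0.3944], [0.4487, -0.4016], [0.4469, -0.3935]]
[255.8 337.2] [   13   239   499   145 34855] [ 0.6519 -0.3957  0.02  ]
```

```bash
python3 -m jog '[[[0.2,3,-0.4],-0.05],[[0.2,6,-0.4],-0.05],[[0.2,9,-0.4],-0.05],[[0.2,11.5,-0.4],-0.05],[[0.2,13,-0.4],-0.05],[[0.2,13.8,-0.4],-0.05],[[0.2,14,-0.4],-0.05],[[0.2,14,-0.4],-0.05],[[0.2,14,-0.4],-0.05]]'; python3 -m jog '[[[0,0,0],0],[[0,0,0],0],[[0,0,0],0],[[0,0,0],0],[[0,0,0],0]]' 3 30; python3 -m jog '[[[0,-3,0],0],[[0,-6,0],0],[[0,-9,0],0],[[0,-12,0],0],[[0,-13.2,0],0],[[0,-13.2,0],0]]'
python3 - <<'E'
from h import *
yaw=.045; X=np.array([np.cos(yaw),np.sin(yaw)]);Y=np.array([-X[1],X[0]]); o=np.array([.5868,.0413])
for x,y in((.07,0),):
    p=o+x*X+y*Y; print(x,y,p.round(4),rel([*p,.14]),rel([*p,.055]))
print(turn(np.pi/2+yaw))
t=load('top'); save(t,'t11.png',(195,80,295,155),7.5)
E
```

```text
t: 29.78
tcp_pos: [0.4702, -0.4075, 0.0083]
tool_rot: [0.707, 0.018, -0.018, -0.706]
force: [-0.4, -0.4, -0.2]
finger_gap: 0.631
t: 30.2
tcp_pos: [0.4702, -0.4083, 0.0089]
tool_rot: [0.708, 0.018, -0.017, -0.706]
force: [-0.1, 0.8, 5.6]
finger_gap: 0.44
t: 30.7
tcp_pos: [0.4708, -0.4093, 0.1429]
tool_rot: [0.709, 0.019, -0.016, -0.705]
force: [-0.3, 0.1, -0.2]
finger_gap: 0.434
0.07 0 [0.6567 0.0444] [20.84  0.11 44.39] [20.8   8.61 44.45]
0.005
```

Held (gap 37 mm). With the arm clear of the tray, check the two placed blocks numerically.

Run:
```python
from h import *
t=snap('top'); v=t['frame'].max(2)
h=cv2.cvtColor(t['frame'],cv2.COLOR_RGB2HSV); m=(h[...,0]>22)&(h[...,0]<34)&(h[...,1]>150)&(h[...,2]>120); m[:,:200]=0; m[:,275:]=0
ys,xs=np.nonzero(m); print('lip bbox',xs.min(),xs.max(),ys.min(),ys.max(),p2w(t,xs.mean(),ys.mean(),.072).round(4))
n,l,S,C=cv2.connectedComponentsWithStats(((v<50)).astype(np.uint8))
yaw=.045
o=np.array([.5868,.0413])
for i in range(1,n):
    if 30<S[i,4]<600 and 195<C[i][0]<290 and 100<C[i][1]<200:
        p=p2w(t,*C[i],.065)[:2]; d=p-o; print(C[i].round(1),S[i],p.round(4),'tray xy',[(d@[np.cos(yaw),np.sin(yaw)]).round(4),(d@[-np.sin(yaw),np.cos(yaw)]).round(4)])
save(t,'t11.png',(195,100,295,190),6)
```

```text
lip bbox 231 249 171 185 [0.5625 0.0449 0.072 ]
[275.  134.1] [271 130   9  10  70] [ 0.7217 -0.063 ] tray xy [np.float64(0.1301), np.float64(-0.1102)]
[225.9 162.5] [221 157  11  11 108] [0.6131 0.0933] tray xy [np.float64(0.0286), np.float64(0.0507)]
[254.9 163.5] [250 158  11  11 109] [ 0.6158 -0.0023] tray xy [np.float64(0.027), np.float64(-0.0449)]
```

View pics/t11.png

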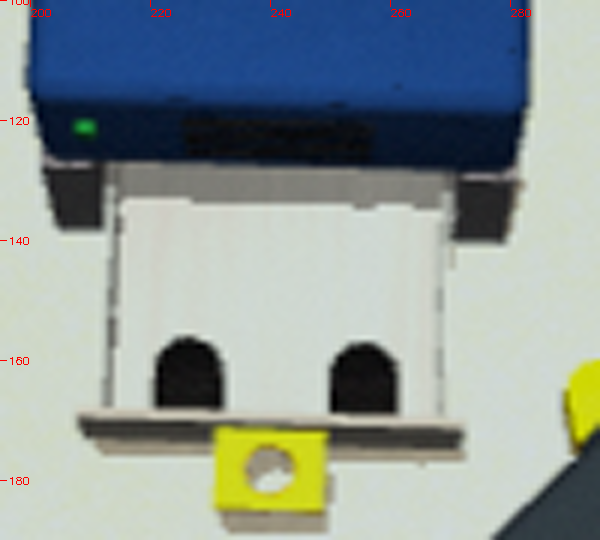

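Both blocks lie flat against the front panel ((226,163) and (255,164)) with the tray fully out. Place the third in the middle, farther back.

```bash
python3 -m jog '[[[1.7,0,3.6],0],[[3.4,0,7.2],0],[[5.1,0,10.8],0],[[6.8,0,14.4],0],[[8.5,0,18],0],[[10.2,0,21.6],0],[[11.9,0,25.2],0],[[13.6,0,28.8],0],[[15.3,0,32.4],0],[[17,0,36],0],[[18.7,0,39.6],0],[[20,0,42.5],0],[[20.8,0,44.5],0],[[20.8,0,44.5],0],[[20.8,0,44.5],0],[[20.8,0,44.5],0]]' ; python3 -m jog '[[[0,2.5,0],0],[[0,5,0],0],[[0,7,0],0],[[0,8.2,0],0],[[0,8.4,0],0],[[0,8.4,0],0]]'; python3 -m jog '[[[0,0,0],0],[[0,0,0],0],[[0,0,0],0]]' 4.6 20;  python3 -m jog '[[[0,-3,0],0],[[0,-6,0],0],[[0,-9,0],0],[[0,-11,0],0],[[0,-11,0],0]]'
python3 - <<'E'
from h import *
st(); print(rel([.47,.035,.17]))
E
```

```text
t: 32.08
tcp_pos: [0.6532, 0.0469, 0.1371]
tool_rot: [0.707, 0.016, -0.019, -0.707]
force: [-0.4, -0.7, -0.4]
finger_gap: 0.439
t: 32.58
tcp_pos: [0.6541, 0.0461, 0.0543]
tool_rot: [-0.707, -0.016, 0.018, 0.707]
force: [0.2, -0.7, -0.8]
finger_gap: 0.441
t: 32.83
tcp_pos: [0.6554, 0.0471, 0.0562]
tool_rot: [0.707, 0.018, -0.017, -0.707]
force: [-0.1, 0.7, 1.0]
finger_gap: 0.541
t: 33.25
tcp_pos: [0.6584, 0.0473, 0.1717]
tool_rot: [0.707, 0.022, -0.014, -0.706]
force: [0.9, 0.9, 0.5]
finger_gap: 0.542
t 33.25 tcp [0.6584 0.0473 0.1717] gap 0.542 F [0.9 0.9 0.5]
axes x,y,z cols
 [[ 0.999  0.012 -0.051]
 [ 0.051 -0.001  0.999]
 [ 0.012 -1.    -0.002]]
[-18.88  -0.05  -0.27]
```

Released cleanly. Retreat in front of the lip, shut the fingers, then lower.

```bash
python3 -m jog '[[[-3,0,0],0],[[-6,0,0],0],[[-9,0,0],0],[[-12,0,0],0],[[-15,0,0],0],[[-17.5,0,0.2],0],[[-17.5,0,0.2],0],[[-17.5,0,0.2],0],[[-17.5,3,0.2],0],[[-17.5,6,0.2],0],[[-17.5,9,0.2],0],[[-17.5,11,0.2],0],[[-17.5,11.6,0.2],0],[[-17.5,11.6,0.2],0],[[-17.5,11.6,0.2],0]]' 0 20
python3 - <<'E'
from h import *
st(); t=snap('top'); v=t['frame'].max(2)
n,l,S,C=cv2.connectedComponentsWithStats(((v<50)).astype(np.uint8)); o=np.array([.5868,.0413]); yaw=.045
for i in range(1,n):
    if 30<S[i,4]<600 and 195<C[i][0]<290 and 100<C[i][1]<200:
        p=p2w(t,*C[i],.065)[:2]; d=p-o; print(C[i].round(1),S[i],'tray xy',[(d@[np.cos(yaw),np.sin(yaw)]).round(4),(d@[-np.sin(yaw),np.cos(yaw)]).round(4)])
print(rel([.6545,.0475,.055]))
E
```

```text
t: 34.5
tcp_pos: [0.4811, 0.0405, 0.0494]
tool_rot: [0.707, 0.018, -0.017, -0.707]
force: [-0.2, -0.4, -0.1]
finger_gap: -0.002
t 34.5 tcp [0.4811 0.0405 0.0494] gap -0.002 F [-0.2 -0.4 -0.1]
axes x,y,z cols
 [[ 0.999  0.001 -0.05 ]
 [ 0.05  -0.     0.999]
 [ 0.001 -1.    -0.   ]]
[274.8 134.4] [271 130   9  10  80] tray xy [np.float64(0.129), np.float64(-0.1096)]
[239.9 152. ] [235 145  11  14 141] tray xy [np.float64(0.0655), np.float64(0.0054)]
[17.33 -0.46 -0.17]
```

```bash
python3 -m jog '[[[2,0,0],0],[[4,0,0],0],[[4.8,0,0],0],[[5.4,0,0],0],[[6,0,0],0],[[6.6,0,0],0],[[7.2,0,0],0],[[7.9,0,0],0],[[8.6,0,0],0],[[9.3,0,0],0],[[10,0,0],0],[[10.7,0,0],0],[[11.4,0,0],0],[[12.1,0,0],0],[[12.8,0,0],0],[[13.5,0,0],0],[[14.2,0,0],0],[[14.8,0,0],0],[[15.3,0,0],0],[[15.6,0,0],0]]'; python3 -m jog '[[[0.3,0,0],0],[[0.6,0,0],0],[[0.9,0,0],0],[[1.2,0,0],0],[[1.2,0,0],0]]'
```

```text
t: 36.22
tcp_pos: [0.6366, 0.0485, 0.0492]
tool_rot: [-0.707, -0.018, 0.017, 0.707]
force: [-3.1, -2.6, -0.3]
finger_gap: 0.004
t: 36.63
tcp_pos: [0.6486, 0.0492, 0.0493]
tool_rot: [-0.707, -0.018, 0.017, 0.707]
force: [-1.1, 0.1, 1.0]
finger_gap: -0.002
```

```bash
python3 -m jog '[[[0.2,0,0],0],[[0.4,0,0],0],[[0.6,0,0],0],[[0.6,0,0],0]]'; python3 -m jog '[[[0.2,0,0],0],[[0.4,0,0],0],[[0.4,0,0],0],[[0.4,0,0],0]]'
```

```text
t: 36.97
tcp_pos: [0.6543, 0.0495, 0.0493]
tool_rot: [-0.707, -0.018, 0.017, 0.707]
force: [-1.8, -0.5, -0.6]
finger_gap: 0.003
t: 37.3
tcp_pos: [0.6571, 0.0496, 0.0492]
tool_rot: [-0.707, -0.017, 0.018, 0.707]
force: [-4.5, -1.1, 1.7]
finger_gap: -0.003
```

```bash
python3 -m jog '[[[0.2,0,0],0],[[0.4,0,0],0],[[0.4,0,0],0],[[0.4,0,0],0]]';python3 -m jog '[[[0.3,0,0],0],[[0.3,0,0],0]]'
```

```text
t: 37.63
tcp_pos: [0.657, 0.0497, 0.0491]
tool_rot: [-0.707, -0.014, 0.022, 0.707]
force: [-11.5, -2.5, 7.6]
finger_gap: 0.001
t: 37.8
tcp_pos: [0.657, 0.0497, 0.049]
tool_rot: [-0.707, -0.012, 0.024, 0.707]
force: [-16.6, -4.0, 11.8]
finger_gap: 0.002
```

The tray is against its stop (17 N, no motion). Back off, lift, move aside, and check everything.

```bash
python3 -m jog '[[[-2,0,0],0],[[-5,0,0],0],[[-8,0,0],0],[[-11,0,0],0],[[-11,-3,0],0],[[-11,-7,0],0],[[-11,-11,0],0],[[-11,-15,0],0],[[-11,-18,-3],0],[[-11,-20,-7],0],[[-11,-20,-11],0],[[-11,-20,-15],0],[[-11,-20,-19],0],[[-11,-20,-19],0],[[-11,-20,-19],0]]'
python3 - <<'E'
from h import *
st(); t=snap('top'); c=snap('scene')
def lip(s):
    h=cv2.cvtColor(s['frame'],cv2.COLOR_RGB2HSV); m=(h[...,0]>22)&(h[...,0]<34)&(h[...,1]>150)&(h[...,2]>120); m[:,:200]=0; m[:,275:]=0
    ys,xs=np.nonzero(m); return p2w(s,xs.mean(),ys.mean(),.072).round(4),len(xs)
t0=t['frame']; im0=cv2.imread('pics/top0.png'); im0=cv2.resize(im0,(512,384),interpolation=cv2.INTER_AREA)[...,::-1]
print('lip now',lip(t),'start',lip(dict(t,frame=np.ascontiguousarray(im0))))
a=cv2.resize(t['frame'][100:260,110:385],(770,448),interpolation=cv2.INTER_CUBIC)
b=cv2.resize(c['frame'][155:230,300:425],(230,138),interpolation=cv2.INTER_CUBIC); cc=cv2.resize(c['frame'][120:290,60:440],(540,138*2-34)[::1],interpolation=cv2.INTER_CUBIC)[:138]
b2=cv2.resize(c['frame'][155:230,310:420],(220,150),interpolation=cv2.INTER_CUBIC); c2=cv2.resize(c['frame'][140:280,60:420],(550,150),interpolation=cv2.INTER_AREA)
cv2.imwrite('pics/final.png',np.vstack([a,np.hstack([b2,c2])])[...,::-1])
E
```

```text
t: 39.05
tcp_pos: [0.566, -0.1482, 0.2499]
tool_rot: [0.707, 0.018, -0.015, -0.706]
force: [0.6, 0.8, -0.2]
finger_gap: -0.003
t 39.05 tcp [ 0.566  -0.1482  0.2499] gap -0.003 F [ 0.6  0.8 -0.2]
axes x,y,z cols
 [[ 0.999  0.005 -0.046]
 [ 0.046 -0.001  0.999]
 [ 0.005 -1.    -0.001]]
lip now (array([0.6916, 0.049 , 0.072 ]), 194) start (array([0.6897, 0.0498, 0.072 ]), 201)
```

View pics/final.png

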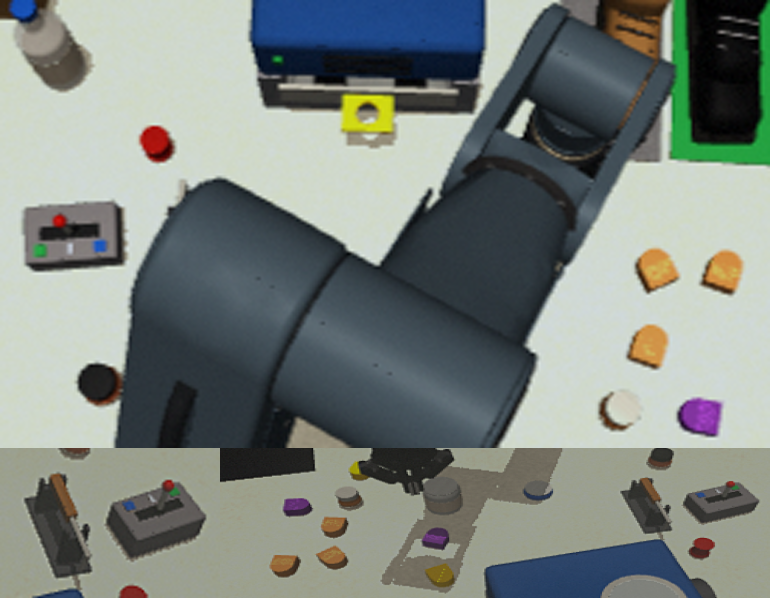

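The tray is home (lip within 2 mm of its start), the hook is in its cradle, the three tan blocks are on the bench and no black one remains there. One numeric check of the lever, then hand in.

Run:
```python
from h import *
t=load('top'); h=cv2.cvtColor(t['frame'],cv2.COLOR_RGB2HSV); m=((h[...,0]<6)|(h[...,0]>174))&(h[...,1]>170)&(h[...,2]>60); m[:160]=0
n,l,S,C=cv2.connectedComponentsWithStats(m.astype(np.uint8)); print([C[i].round(1) for i in range(1,n) if S[i,4]>8 and C[i][0]<165])
for th in(-.1,0,.1): print(th,w2p(t,[.5303-.165*.05*np.sin(th),.3875+.986*.05*np.sin(th),.045+.05*np.cos(th)]).round(1))
workorder.sign_off()
```

```text
[array([130.7, 178.5])]
-0.1 [133.4 178.8]
0 [131.8 179. ]
0.1 [130.3 179.1]
the job is handed in; nothing more can be done
```

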